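Pan under the tap, then find the fullest sugar tin by its weight

ROBOT

A 7-joint arm with a two-finger parallel gripper is mounted at the origin on a cart in front of the work surface, level with it; the furniture and walls round the work are solid. World frame = base frame: x ahead of the robot, y to its left, z up, the work surface at z = 0. Lengths are in m, angles in rad, forces in N, time in s.
With the tool pointing down it reaches from about 0.425 to 0.875 m from the base axis. Payload 4.7 kg.
Tool frame: the origin (TCP) lies between the finger pads; the fingertips stand 8 mm ahead of it and the grasp point (between the pads) lies 11 mm behind it; z points along the fingers, y is the direction in which the jaws open and shut (so a half turn about z gives the same grasp; the last joint's range is limited). The gripper opens to 85 mm and grips with 20 to 120 N. Pads are 22 mm wide; open, the fingers measure 114 mm over their backs; the gripper's body (76 mm by 85 mm) begins 54 mm behind the grasp point. The pads swing forward as they close: fully open they stand 13 mm farther back than shut.
Start: joints at [-1.128, 0.321, -0.07, 1.45, 0.023, 1.371, -0.057], TCP at [0.27, 0.591, 0.239] pointing down, gripper open.
Joint ranges: [-2.86, 2.86], [-0.3, 2.09], [-1.38, 1.24], [0.06, 2.45], [-1.56, 4.7], [0.09, 2.05], [-2.69, 2.69]. Speed limits (rad/s): [2.57, 2.57, 3.14, 3.14, 3.14, 3.14, 3.14].

INTERFACE

Orientations are given as [roll, pitch, yaw] about the fixed x, y, z axes, in that order (R = Rz(yaw) Ry(pitch) Rx(roll)).
In Python, from bench import manip, grab_frame, camera_model, ticket, nets gives the robot as it stands.
- The arm moves only by the tool step_arm, never from a script. Its argument "targets" is a list of rows, each a list of 3 entries, a list of its own where there are three numbers: the opening, from 0 (shut) to 1 (fully open), then the shift along the tool's x, y, z in m, then the turn about the tool's z in rad. A call has 1 to 20 rows; each row shifts and turns the commanded pose from where the row before left it, along the tool's axes as they then stand; what a row does not reach is not made up. A row lasts 1/12 s, in which the tool goes at most 41.7 mm and 7.16 degrees, less where a joint would pass 70% of its speed; a pose out of reach is approached as far as the arm can. A call is refused whole if a number of a shift passes 0.0417 or a number of a turn 0.125, either way. A call with a gripper value outside its range is refused whole. The fingers move at their own pace and stop on an object; the grip force is fixed at half the most. Time passes only in rows, so rows that do not move let the fingers close. It gives the time, the measured TCP pose, the force and the opening at its end, in the units of the state.
- manip.state(): the state, without advancing time (a new reading comes with each control period).
- grab_frame(name): name is "scene" or "top" or "wrist"; returns the picture (480x640x3 uint8, red, green, blue); there is no depth.
- camera_model(name): a dict with "fx", "fy", "cx", "cy" (pixels), "camera_from_world" (4x4, takes a point from world to camera coordinates). Camera axes: x right, y up, looking along -z (the intrinsics and any distortion apply to the point x, -y, -z); pixel columns grow to the right and rows downward; lengths in m; the calibration is good to about 2 mm. The wrist camera is an equidistant fisheye: a pixel r from the principal point sees the ray r / f radians off the axis. A picture is of the moment at which its call begins: read the wrist's pose just before it. camera_model takes no time and is no camera call; for the wrist camera it gives the pose at the moment of the call.
- ticket.sign_off(): hands the job in, once; it reports no verdict.
Trained networks look in the newest picture that a camera, given by its name, has taken for a name from the list of things; names that differ only in an ending like _2 or _b are one class to them, and where a whole thing is asked for, a point or a joint stands for the part that bears it (a point fixed in the world has none). Each returns a list of dicts, best first, with "conf" (0 to 1); they miss things now and then, are a little off and sometimes report something else, mostly with a low value. They report only what shows in the picture. A call takes as long as a camera call.
- nets.spot_in(camera, query): "point" ([x, y, z] in m, in world coordinates, good to about 4 mm: the middle of the surface that is visible of it).
The state is a dict: "time_s": time; "q": joint angles; "joint_velocities": joint speeds; "effort": joint torques, N m; "eef_pos": TCP position; "ee_rot": TCP orientation; "force": force on the tool from outside, world axes, zero at the start; "moment": the same for the moment, N m; "width": finger opening in m.
Only numpy, scipy, OpenCV 4.12 (cv2) and the standard library are available. Lean on these libraries where they do the work, as an engineer would, in place of code of your own. Each camera call takes 0.05 s, during which the arm holds its last target.

TASK

I am about to make sugar syrup. First slide the small saucepan along the cooktop, without lifting it, until the ring mark in the middle of its floor is right under the nozzle of the water crock's tap, and leave it there; then, going from left to right, lift each of the three closed sugar tins straight up clear of the wooden stand to feel its weight, setting each one back upright in its own well before you take the next. Finish holding the heaviest tin in the gripper, upright and still, with its base at least a hand's breadth (10 cm) above the lids of the other two, which stand in their wells, and leave the other things alone.

Things in the scene. Friction and masses are not known exactly. Their poses are not given: they have to be found in the camera images.
- spout_tip (a point): lower end of the tap's nozzle, 88 mm above the cooktop. The tap juts along this frame's -x from a fixed white stoneware water crock (170 mm in diameter, 330 mm tall with its lid, on a steel stand); the tip is 150 mm from the crock's axis; the black tap lever on top reaches 175 mm above the cooktop and 40 mm beyond the nozzle
- pan_mark (a point): middle of the ring mark (37 mm across) in the middle of the small steel saucepan's floor, 6 mm above its underside. The pan is 110 mm across and 60 mm tall, passes under the tap with 28 mm to spare, weighs 0.45 kg and slides on the cooktop; its straight black handle points along this frame's -x
- pan_handle (a point): grip point in the middle of the pan's black handle, 140 mm from the pan's middle and 50 mm above the cooktop; the handle is a bar 112 mm long (along x), 16 mm wide (y) and 13 mm thick, level; grip it from above across its width
- pan: the saucepan itself; origin in the middle of its underside, handle along -x, z up
- tin_stand: wooden stand with three round wells for the sugar tins, fixed to the cooktop: 92 mm (x) by 270 mm (y) by 28 mm tall; a white kettle (256 mm tall) stands close behind it, a salt shaker and a pepper mill behind the left well. Origin in the middle of its underside, y along the row towards the left-hand well as seen from the robot
- tin_stand_hole0 (a point): centre of the mouth of the left-hand well (as seen from the robot), at the stand's top, 28 mm above the cooktop; wells are 68 mm across and 20 mm deep, 88 mm apart
- tin_stand_hole1 (a point): centre of the mouth of the middle well (as seen from the robot), at the stand's top, 28 mm above the cooktop; wells are 68 mm across and 20 mm deep, 88 mm apart
- tin_stand_hole2 (a point): centre of the mouth of the right-hand well (as seen from the robot), at the stand's top, 28 mm above the cooktop; wells are 68 mm across and 20 mm deep, 88 mm apart
- left_tin_mid (a point): centre (half-way up) of the left one of three identical closed sugar tins, green sides, steel lid fixed on, 59 mm in diameter, 90 mm tall, in its well of the stand: centre 53 mm, top 98 mm above the cooktop. Grip from above, 15 to 25 mm above this centre, fingers closing along the stand's x
- left_tin: the same tin as left_tin_mid; origin in the middle of its underside, z along its axis. The tins weigh 0.15 to 0.6 kg, in any order; the fullest is over 0.47 kg, each of the others under 0.38 kg
- middle_tin_mid (a point): centre (half-way up) of the middle one of three identical closed sugar tins, green sides, steel lid fixed on, 59 mm in diameter, 90 mm tall, in its well of the stand: centre 53 mm, top 98 mm above the cooktop. Grip from above, 15 to 25 mm above this centre, fingers closing along the stand's x
- middle_tin: the same tin as middle_tin_mid; origin in the middle of its underside, z along its axis. The tins weigh 0.15 to 0.6 kg, in any order; the fullest is over 0.47 kg, each of the others under 0.38 kg
- right_tin_mid (a point): centre (half-way up) of the right one of three identical closed sugar tins, green sides, steel lid fixed on, 59 mm in diameter, 90 mm tall, in its well of the stand: centre 53 mm, top 98 mm above the cooktop. Grip from above, 15 to 25 mm above this centre, fingers closing along the stand's x
- right_tin: the same tin as right_tin_mid; origin in the middle of its underside, z along its axis. The tins weigh 0.15 to 0.6 kg, in any order; the fullest is over 0.47 kg, each of the others under 0.38 kg
- teaspoon: teaspoon lying in front of the tin stand, 139 mm long, 10 mm high; a bystander, to be left where it is; origin in the middle of its underside

How it is judged:
On the way, in this order (a step that is already met when the one before it is completed fails the run):
1. the pan stands with its ring mark under the tap's nozzle, let go (horizontal distance between pan_mark and spout_tip below 0.015 m and height (world z) of pan_mark below 0.012 m and angle between pan_mark's own z axis and vertical below 0.08 rad and linear speed of pan below 0.01 m/s and contact force between each of the arm, the fingers and pan below 0.05 N), for 0.2 s.
2. the left-hand tin is held clear above the stand, the other two in their wells (height (world z) of left_tin_mid above 0.078 m and contact force between the fingers and left_tin above 1 N and contact force between left_tin and tin_stand below 0.05 N and z of each of middle_tin_mid, right_tin_mid in the frame of tin_stand below 0.059 m and horizontal distance between middle_tin_mid and tin_stand_hole1 below 0.008 m and horizontal distance between right_tin_mid and tin_stand_hole2 below 0.008 m), for 0.2 s.
3. the middle tin is held clear above the stand, the other two in their wells (height (world z) of middle_tin_mid above 0.078 m and contact force between the fingers and middle_tin above 1 N and contact force between middle_tin and tin_stand below 0.05 N and z of each of left_tin_mid, right_tin_mid in the frame of tin_stand below 0.059 m and horizontal distance between left_tin_mid and tin_stand_hole0 below 0.008 m and horizontal distance between right_tin_mid and tin_stand_hole2 below 0.008 m), for 0.2 s.
4. the right-hand tin is held clear above the stand, the other two in their wells (height (world z) of right_tin_mid above 0.078 m and contact force between the fingers and right_tin above 1 N and contact force between right_tin and tin_stand below 0.05 N and z of each of left_tin_mid, middle_tin_mid in the frame of tin_stand below 0.059 m and horizontal distance between left_tin_mid and tin_stand_hole0 below 0.008 m and horizontal distance between middle_tin_mid and tin_stand_hole1 below 0.008 m), for 0.2 s.
At the end, for the whole second after the job is handed in: Fullest tin held by the fingers alone, still, centre over 0.22 m above the cooktop, tilt under 0.2 rad; the other two upright, at rest and untouched in their wells (8 mm off centre, 6 mm off the bottom at most); pan flat on the cooktop, ring mark within 15 mm of under the nozzle (horizontal distance between pan_mark and spout_tip below 0.015 m and height (world z) of pan_mark below 0.012 m and angle between pan_mark's own z axis and vertical below 0.08 rad and linear speed of pan below 0.02 m/s and ((height (world z) of left_tin_mid above 0.22 m and contact force between the fingers and left_tin above 1 N and contact force between left_tin and tin_stand below 0.05 N and angle between left_tin_mid's own z axis and vertical below 0.2 rad and linear speed of left_tin below 0.03 m/s and z of each of middle_tin_mid, right_tin_mid in the frame of tin_stand below 0.059 m and horizontal distance between middle_tin_mid and tin_stand_hole1 below 0.008 m and angle between each of middle_tin_mid, right_tin_mid's own z axis and vertical below 0.08 rad and linear speed of each of middle_tin, right_tin below 0.02 m/s and contact force between the fingers and middle_tin below 0.05 N and contact force between each of middle_tin, right_tin and tin_stand below 4.2 N and contact force between each of middle_tin, right_tin and left_tin below 0.05 N and horizontal distance between right_tin_mid and tin_stand_hole2 below 0.008 m and contact force between the fingers and right_tin below 0.05 N) or (height (world z) of middle_tin_mid above 0.22 m and contact force between the fingers and middle_tin above 1 N and contact force between middle_tin and tin_stand below 0.05 N and angle between middle_tin_mid's own z axis and vertical below 0.2 rad and linear speed of middle_tin below 0.03 m/s and z of each of left_tin_mid, right_tin_mid in the frame of tin_stand below 0.059 m and horizontal distance between left_tin_mid and tin_stand_hole0 below 0.008 m and angle between each of left_tin_mid, right_tin_mid's own z axis and vertical below 0.08 rad and linear speed of each of left_tin, right_tin below 0.02 m/s and contact force between the fingers and left_tin below 0.05 N and contact force between each of left_tin, right_tin and tin_stand below 4.2 N and contact force between each of left_tin, right_tin and middle_tin below 0.05 N and horizontal distance between right_tin_mid and tin_stand_hole2 below 0.008 m and contact force between the fingers and right_tin below 0.05 N) or (height (world z) of right_tin_mid above 0.22 m and contact force between the fingers and right_tin above 1 N and contact force between right_tin and tin_stand below 0.05 N and angle between right_tin_mid's own z axis and vertical below 0.2 rad and linear speed of right_tin below 0.03 m/s and z of each of left_tin_mid, middle_tin_mid in the frame of tin_stand below 0.059 m and horizontal distance between left_tin_mid and tin_stand_hole0 below 0.008 m and angle between each of left_tin_mid, middle_tin_mid's own z axis and vertical below 0.08 rad and linear speed of each of left_tin, middle_tin below 0.02 m/s and contact force between the fingers and left_tin below 0.05 N and contact force between each of left_tin, middle_tin and tin_stand below 4.2 N and contact force between each of left_tin, middle_tin and right_tin below 0.05 N and horizontal distance between middle_tin_mid and tin_stand_hole1 below 0.008 m and contact force between the fingers and middle_tin below 0.05 N))); the arm keeps its last pose, push and grip.
It fails at once if the pan is lifted more than 15 mm or tipped more than 0.2 rad (height (world z) of pan_mark above 0.021 m or angle between pan_mark's own z axis and vertical above 0.2 rad).
It fails at once if a tin is tipped more than 0.5 rad (angle between any of left_tin_mid, middle_tin_mid, right_tin_mid's own z axis and vertical above 0.5 rad).
It fails at once if the teaspoon is moved more than 30 mm (distance of teaspoon from where it was at the start of the episode above 0.03 m).
It also fails if it takes over 72 s, if anything falls off the work surface, if the arm or the gripper's body presses on something with over 40 N, if the wrist force passes 120 N, or if a joint passes its speed limit or range.

## Working session

There is one attempt and no reset: what is moved stays moved. The work goes in short steps, Python scripts to look and compute and a tool call to move; the robot and the scene stay as the last step left them, time stands still between calls to the robot, and variables do not carry over. Pictures are saved under pics/ and viewed, and the job is handed in when it is done.

Besides the shell and the picture viewer there is one more tool, called after ">>>" in YAML: its name, and indented under it one key for each argument. step_arm: Moves the arm, as the interface text tells. Its arguments: {"type":"object","properties":{"targets":{"type":"array"}},"required":["targets"]}

```bash
mkdir -p pics; ls; cat > h.py <<'E'
from bench import manip, grab_frame, camera_model, ticket, nets
import numpy as np, cv2
def save(name,fn):
    im=grab_frame(name); cv2.imwrite('pics/'+fn,im[:,:,::-1]); return im
def st():
    s=manip.state()
    for k in ['time_s','eef_pos','ee_rot','force','moment','width','q']: print(k,np.round(s[k],4))
E
python3 - <<'E'
from h import *
st()
save('scene','s0.png'); save('top','t0.png')
for n in ['tin_stand_hole0','pan_mark','pan_handle','spout_tip','left_tin_mid','middle_tin','right_tin','teaspoon','tin_stand']:
    for c in ['top','scene']:
        print(n,c,[(np.round(d['point'],3).tolist(),round(d['conf'],2)) for d in nets.spot_in(c,n)][:4])
E
```

```text
pics
time_s 0.0
eef_pos [0.2701 0.5907 0.2382]
ee_rot [-3.1397e+00  1.0000e-04  2.7128e+00]
force [-0.4524  0.2857 -1.0978]
moment [ 0.0438  0.0496 -0.0324]
width 0.0854
q [-1.1279  0.3218 -0.0701  1.4517  0.0226  1.3708 -0.0569]
tin_stand_hole0 top [([0.58, -0.209, 0.033], 0.59)]
tin_stand_hole0 scene [([0.627, -0.201, 0.026], 0.73)]
pan_mark top [([0.596, 0.03, 0.006], 0.91)]
pan_mark scene [([0.577, 0.02, 0.027], 0.57), ([0.605, -0.222, 0.09], 0.5)]
pan_handle top [([0.594, 0.026, 0.006], 0.77), ([0.8, 0.236, 0.291], 0.65), ([0.593, -0.228, 0.094], 0.53)]
pan_handle scene [([0.579, 0.014, 0.031], 0.58)]
spout_tip top [([0.799, 0.237, 0.29], 0.82), ([0.578, -0.214, 0.03], 0.57)]
spout_tip scene [([0.85, 0.269, 0.291], 0.84), ([0.62, -0.308, 0.087], 0.55)]
left_tin_mid top [([0.584, -0.146, 0.097], 0.94)]
left_tin_mid scene [([0.598, -0.138, 0.088], 0.68), ([0.621, -0.31, 0.09], 0.21)]
middle_tin top [([0.593, -0.223, 0.093], 0.56), ([0.606, -0.312, 0.095], 0.27)]
middle_tin scene [([0.611, -0.223, 0.088], 0.64)]
right_tin top [([0.609, -0.309, 0.093], 0.79)]
right_tin scene [([0.625, -0.308, 0.088], 0.76)]
teaspoon top [([0.463, -0.096, 0.005], 0.69), ([0.597, 0.028, 0.004], 0.32)]
teaspoon scene [([0.463, -0.093, 0.002], 0.63)]
tin_stand top [([0.578, -0.213, 0.032], 0.95)]
tin_stand scene [([0.628, -0.201, 0.025], 0.82)]
```

View pics/s0.png

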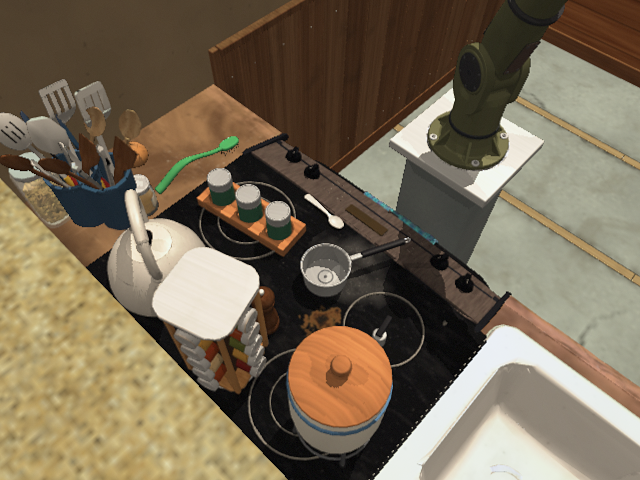

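View pics/t0.png

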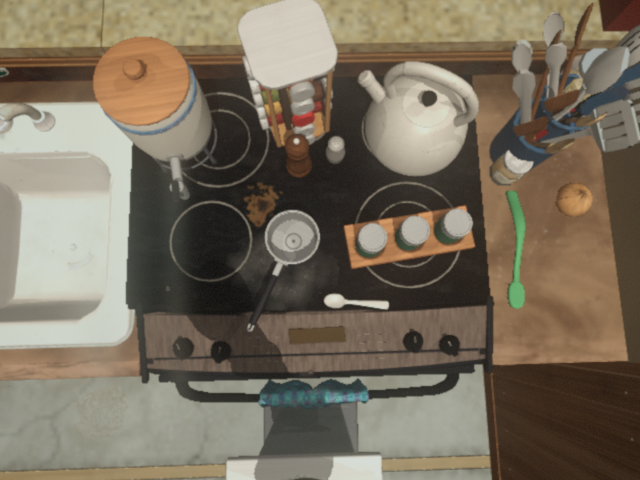

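```bash
cat >> h.py <<'E'
def proj(cam,p,m=None):
    m=m or camera_model(cam); T=np.array(m['camera_from_world']); c=T[:3,:3]@np.array(p)+T[:3,3]
    x,y,z=c[0],-c[1],-c[2]
    if cam=='wrist':
        r=np.hypot(x,y); th=np.arctan2(r,z); k=th/max(r,1e-9)
        return np.array([m['cx']+m['fx']*k*x,m['cy']+m['fy']*k*y])
    return np.array([m['cx']+m['fx']*x/z,m['cy']+m['fy']*y/z])
def back(cam,uv,zw,m=None):
    m=m or camera_model(cam); T=np.array(m['camera_from_world'])
    a=(uv[0]-m['cx'])/m['fx']; b=(uv[1]-m['cy'])/m['fy']
    if cam=='wrist':
        th=np.hypot(a,b); s=np.sin(th)/max(th,1e-9); d=np.array([a*s,-b*s,-np.cos(th)])
    else: d=np.array([a,-b,-1.])
    R=T[:3,:3]; o=-R.T@T[:3,3]; d=R.T@d
    return o+d*(zw-o[2])/d[2]
E
python3 - <<'E'
from h import *
print({k:np.round(v,3).tolist() if k!='camera_from_world' else np.round(v,3).tolist() for k,v in camera_model('top').items()})
print({k:np.round(v,3).tolist() for k,v in camera_model('scene').items()})
im=cv2.imread('pics/t0.png'); s=cv2.imread('pics/s0.png')
cv2.imwrite('pics/t0a.png',cv2.resize(im[130:340,80:340],None,fx=3,fy=2.85,interpolation=cv2.INTER_CUBIC)[:600,:780])
cv2.imwrite('pics/s0a.png',cv2.resize(s[220:380,280:440],None,fx=3.75,fy=3.75,interpolation=cv2.INTER_CUBIC))
cv2.imwrite('pics/t0b.png',cv2.resize(im[190:310,310:490],None,fx=4,fy=4,interpolation=cv2.INTER_CUBIC))
E
```

```text
{'fx': 476.663, 'fy': 476.663, 'cx': 325.983, 'cy': 244.139, 'camera_from_world': [[-0.027, -0.999, 0.02, -0.044], [0.986, -0.023, 0.168, -0.583], [-0.167, 0.024, 0.986, -0.953], [0.0, 0.0, 0.0, 1.0]]}
{'fx': 535.671, 'fy': 535.671, 'cx': 319.277, 'cy': 243.823, 'camera_from_world': [[-0.685, 0.729, 0.013, 0.412], [-0.605, -0.578, 0.548, 0.293], [0.407, 0.368, 0.836, -1.5], [0.0, 0.0, 0.0, 1.0]]}
```

View pics/t0a.png

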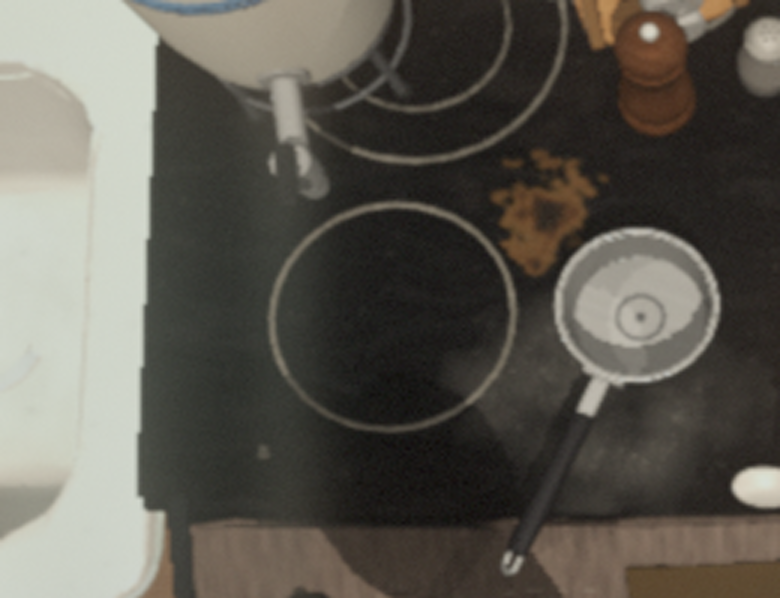

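View pics/s0a.png

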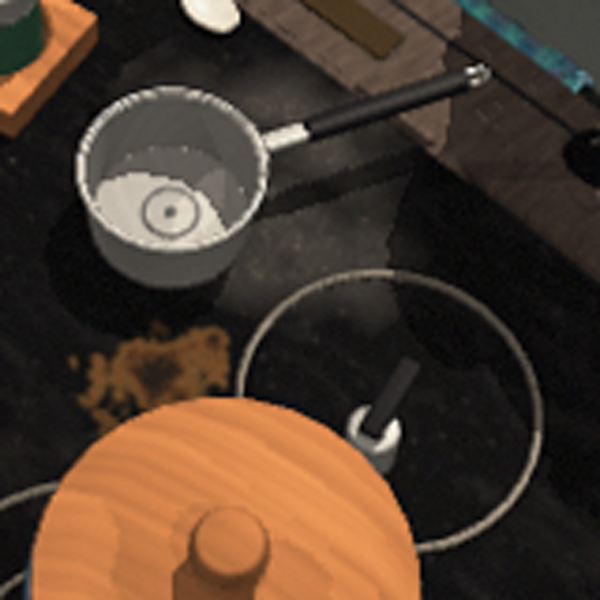

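View pics/t0b.png

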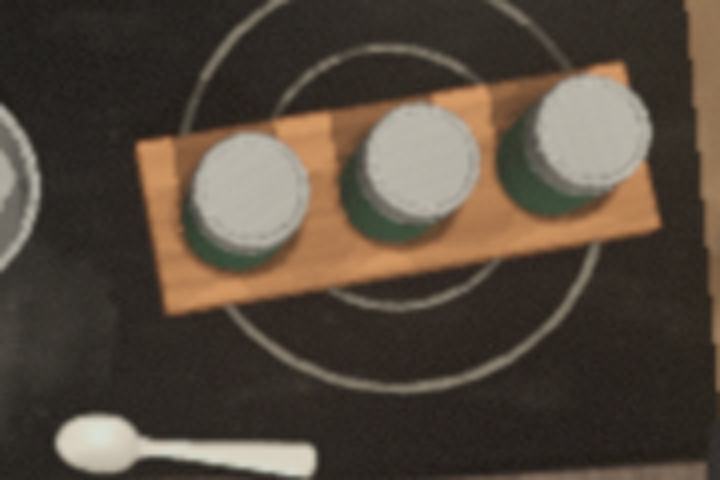

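```bash
python3 - <<'E'
from h import *
im=cv2.imread('pics/t0.png'); s=cv2.imread('pics/s0.png')
a=cv2.resize(im[145:205,150:220],None,fx=8,fy=8,interpolation=cv2.INTER_CUBIC)
b=cv2.resize(s[305:355,355:415],None,fx=8,fy=8,interpolation=cv2.INTER_CUBIC)
b=cv2.convertScaleAbs(b,alpha=1.5,beta=20);a=cv2.convertScaleAbs(a,alpha=1.3,beta=20)
cv2.imwrite('pics/za.png',a);cv2.imwrite('pics/zb.png',b)
for n,uv,z in [('L',(372.25,237.75),.098),('M',(415.25,230.25),.098),('R',(457,223.25),.098),('mark',(293.3,241.2),.006),('htip',(250.7,327.5),.05),('hstart',(280,263.3),.05)]: print(n,back('top',uv,z).round(4))
for c in [(137,143),(625,63),(661,228),(167,315)]: print('corner',back('top',(c[0]/4+310,c[1]/4+190),.028).round(4))
print('mark scene',back('scene',(170/3.75+280,211/3.75+220),.006).round(4))
print('htip scene',back('scene',(480/3.75+280,74/3.75+220),.05).round(4))
m=camera_model('top');T=np.array(m['camera_from_world']);print(-T[:3,:3].T@T[:3,3])
E
```

```text
L [ 0.5843 -0.151   0.098 ]
M [ 0.5977 -0.2386  0.098 ]
R [ 0.6102 -0.3244  0.098 ]
mark [0.5972 0.0116 0.006 ]
htip [0.4131 0.0989 0.05  ]
hstart [0.5433 0.038  0.05  ]
corner [ 0.6248 -0.1001  0.028 ]
corner [ 0.6635 -0.3693  0.028 ]
corner [ 0.5715 -0.3818  0.028 ]
corner [ 0.5308 -0.113   0.028 ]
mark scene [0.5995 0.0164 0.006 ]
htip scene [0.4134 0.1058 0.05  ]
[ 0.41414462 -0.03457062  1.0377935 ]
```

View pics/za.png

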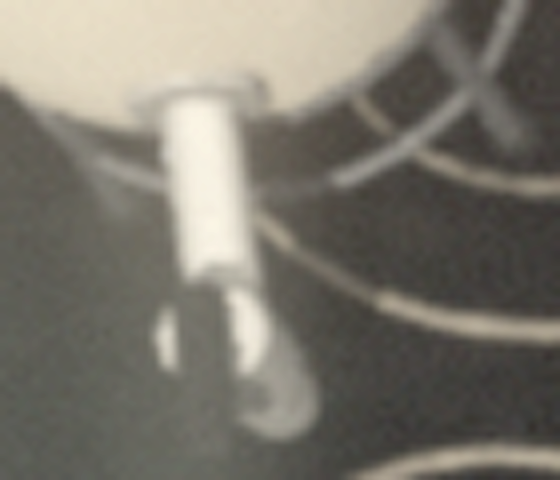

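View pics/zb.png

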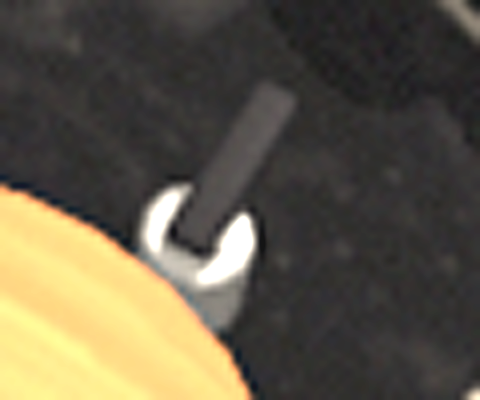

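```bash
cat >> h.py <<'E'
def ray(cam,uv):
    a=back(cam,uv,0.0);b=back(cam,uv,.3);return a,(b-a)/np.linalg.norm(b-a)
def tri(c1,u1,c2,u2):
    a,d=ray(c1,u1);b,e=ray(c2,u2)
    s,t=np.linalg.lstsq(np.c_[d,-e],b-a,rcond=None)[0]
    return (a+d*s+b+e*t)/2, np.linalg.norm(a+d*s-b-e*t)
E
python3 - <<'E'
from h import *
print('tip bottom',back('top',(184.75,194.4),.088))
print('disc',tri('top',(176.5,186.25),'scene',(380,334)))
for z in (.13,.14,.15,.16): print(z,back('top',(176.5,186.25),z),back('scene',(380,334),z))
# pipe axis in top image
p1=(150+203/8,145+100/8);p2=(150+222/8,145+265/8)
for z in (.11,.13,.15): print('pipe',z,back('top',p1,z),back('top',p2,z))
print('lever tip',back('scene',(389.75,316.9),.175))
# crock lid
print('markTri',tri('top',(293.3,241.2),'scene',(325.3,276.3)))
E
python3 - <<'E'
import cv2
im=cv2.imread('pics/t0.png');cv2.imwrite('pics/zc.png',cv2.resize(im[30:180,80:230],None,fx=4,fy=4,interpolation=cv2.INTER_CUBIC))
im=cv2.imread('pics/s0.png');cv2.imwrite('pics/zd.png',cv2.resize(im[315:465,270:420],None,fx=4,fy=4,interpolation=cv2.INTER_CUBIC))
E
```

```text
tip bottom [0.68503479 0.22813337 0.088     ]
disc (array([0.68327286, 0.2287118 , 0.14895996]), np.float64(0.0031835881585116185))
0.13 [0.6899041  0.23296229 0.13      ] [0.67449404 0.22615693 0.13      ]
0.14 [0.68686641 0.23001522 0.14      ] [0.67862299 0.22818095 0.14      ]
0.15 [0.68382872 0.22706815 0.15      ] [0.68275194 0.23020496 0.15      ]
0.16 [0.68079103 0.22412108 0.16      ] [0.68688089 0.23222898 0.16      ]
pipe 0.11 [0.75634945 0.24265631 0.11      ] [0.71284962 0.23679227 0.11      ]
pipe 0.13 [0.7489727  0.23668026 0.13      ] [0.70641058 0.23094263 0.13      ]
pipe 0.15 [0.74159596 0.23070422 0.15      ] [0.69997154 0.22509299 0.15      ]
lever tip [0.65382873 0.22645958 0.175     ]
markTri (array([ 5.97580568e-01,  1.29520499e-02, -2.52551334e-04]), np.float64(0.0027004228077108085))
```

View pics/zc.png

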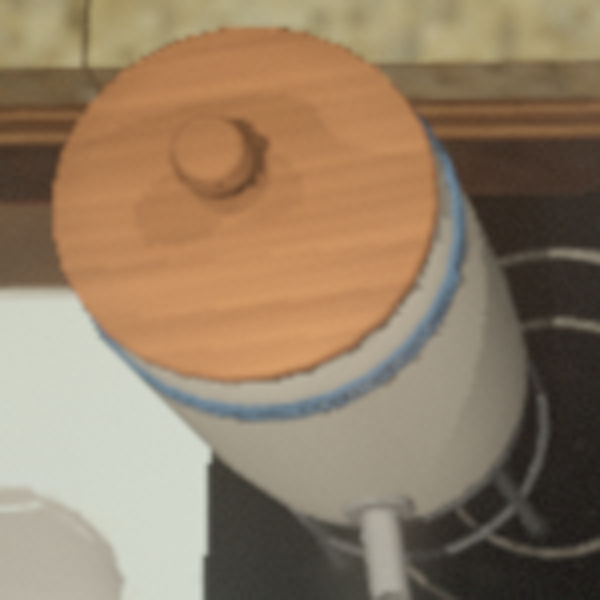

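View pics/zd.png

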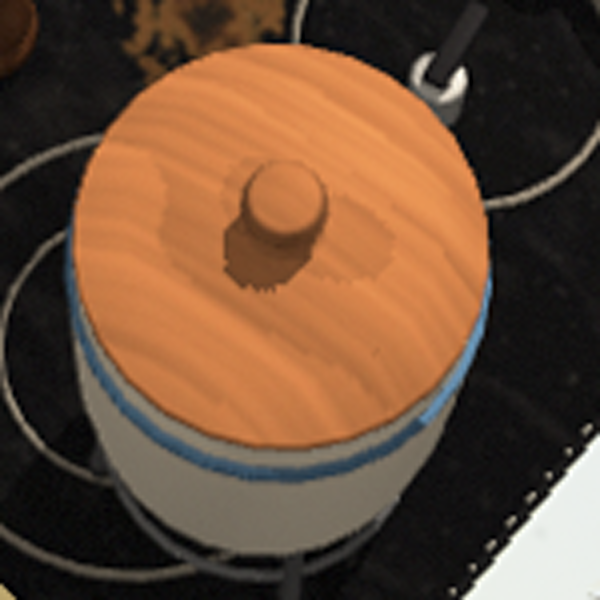

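```bash
cat >> h.py <<'E'
from scipy.spatial.transform import Rotation as Ro
def go(tgt,yaw=None,pose=None):
    s=manip.state(); p=np.array(s['eef_pos']); R=Ro.from_euler('xyz',s['ee_rot'])
    y0=s['ee_rot'][2]
    if yaw is None: yaw=y0
    turn=-((yaw-y0+np.pi/2)%np.pi-np.pi/2)
    R2=R*Ro.from_euler('z',turn)
    d=R2.inv().apply(np.array(tgt)-p)
    print('turn',round(turn,4),'then shift',d.round(4),'rows>=',np.ceil(np.linalg.norm(d)/.0417), 'pos',p.round(4),'rot',np.round(s['ee_rot'],4))
E
python3 - <<'E'
from h import *
print('knob lid', tri('top',(141.2,81),'scene',(340.5,376.2)))
h=np.array([.5977,.0135])+.145*np.array([-.903,.43]);print(h)
go([h[0],h[1],.13],2.697)
E
```

```text
knob lid (array([0.83257371, 0.25544692, 0.27583472]), np.float64(0.002003523739235503))
[0.466765 0.07585 ]
turn 0.0159 then shift [-0.399  -0.3807  0.1093] rows>= 14.0 pos [0.2703 0.5912 0.2394] rot [3.1415 0.     2.7129]
```

>>> step_arm:
  targets:
    - [1,[0,0,0],0.016]
    - [0.6,[-0.0266,-0.0254,0.003],0]
    - [0.6,[-0.0266,-0.0254,0.003],0]
    - [0.6,[-0.0266,-0.0254,0.003],0]
    - [0.6,[-0.0266,-0.0254,0.003],0]
    - [0.6,[-0.0266,-0.0254,0.003],0]
    - [0.6,[-0.0266,-0.0254,0.003],0]
    - [0.6,[-0.0266,-0.0254,0.003],0]
    - [0.6,[-0.0266,-0.0254,0.003],0]
    - [0.6,[-0.0266,-0.0254,0.003],0]
    - [0.6,[-0.0266,-0.0254,0.003],0]
    - [0.6,[-0.0266,-0.0254,0.003],0]
    - [0.6,[-0.0266,-0.0254,0.003],0]
    - [0.6,[-0.0266,-0.0254,0.003],0]
    - [0.6,[-0.0266,-0.0254,0.003],0]
    - [0.6,[-0.0266,-0.0254,0.003],0]
    - [0.6,[0,0,0],0]
    - [0.6,[0,0,0],0]

```text
time_s: 2.5
eef_pos: [0.467, 0.0732, 0.1944]
ee_rot: [3.141, 0.0, 2.691]
force: [-0.5, 1.1, 0.1]
width: 0.0511
```

```bash
python3 - <<'E'
from h import *
st(); go([.4668,.0759,.13],2.697)
m=camera_model('wrist'); save('wrist','w1.png')
print({k:np.round(v,3).tolist() for k,v in m.items()})
for n,p in [('mark',(.5977,.0135,.006)),('h',(.4668,.0759,.05)),('L',(.5843,-.151,.098)),('tip',(.684,.2285,.088))]: print(n,proj('wrist',p,m))
E
```

```text
time_s 2.5
eef_pos [0.467  0.0732 0.1944]
ee_rot [3.1413e+00 1.0000e-04 2.6908e+00]
force [-0.4978  1.1328  0.1078]
moment [0.0569 0.0851 0.0431]
width 0.0511
q [-0.5983 -0.0416  0.3797  1.9479  0.0161  1.232   0.8956]
turn -0.0062 then shift [0.0014 0.0023 0.0644] rows>= 2.0 pos [0.467  0.0732 0.1944] rot [3.1413e+00 1.0000e-04 2.6908e+00]
{'fx': 371.648, 'fy': 371.648, 'cx': 320.783, 'cy': 236.049, 'camera_from_world': [[0.435, 0.9, 0.0, -0.269], [-0.857, 0.414, -0.306, 0.395], [-0.276, 0.133, 0.952, -0.219], [0.0, 0.0, 0.0, 1.0]]}
mark [324.39661962 344.61341779]
h [324.59528219 221.67876654]
L [168.15896156 437.46855666]
tip [562.40948244 362.90790038]
```

View pics/w1.png

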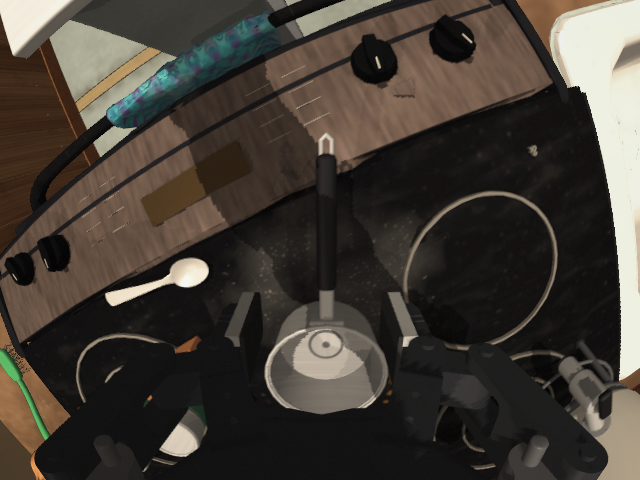

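>>> step_arm:
  targets:
    - [0.6,[0.001,0.002,0.02],-0.006]
    - [0.6,[0,0,0.02],0]
    - [0.6,[0,0,0.02],0]
    - [0.6,[0,0,0.02],0]
    - [0.6,[0,0,0.02],0]
    - [0.6,[0,0,0.02],0]
    - [0.6,[0,0,0.015],0]
    - [0.6,[0,0,0.01],0]
    - [0.6,[0,0,0.009],0]
    - [0.6,[0,0,0],0]
    - [0.6,[0,0,0],0]

```text
time_s: 3.47
eef_pos: [0.4665, 0.0784, 0.0405]
ee_rot: [3.142, -0.0, 2.704]
force: [0.4, 0.5, 0.5]
width: 0.051
```

```bash
python3 - <<'E'
from h import *
st(); go([.4668,.0759,.04],2.697)
m=camera_model('wrist'); save('wrist','w2.png')
for n,p in [('mark',(.5977,.0135,.006)),('h',(.4668,.0759,.05)),('tip',(.684,.2285,.088))]: print(n,proj('wrist',p,m))
E
```

```text
time_s 3.4667
eef_pos [0.4665 0.0784 0.0405]
ee_rot [ 3.1415 -0.      2.7036]
force [0.4249 0.4534 0.4933]
moment [-0.0253 -0.0109 -0.0039]
width 0.051
q [-0.5819  0.1533  0.383   2.1032 -0.0732  0.8973  0.9756]
turn 0.0066 then shift [-0.0013 -0.0021  0.0005] rows>= 1.0 pos [0.4665 0.0784 0.0405] rot [ 3.1415 -0.      2.7036]
mark [317.32517515 464.4013936 ]
h [317.21566897 332.4902219 ]
tip [643.27361088 483.840637  ]
```

View pics/w2.png

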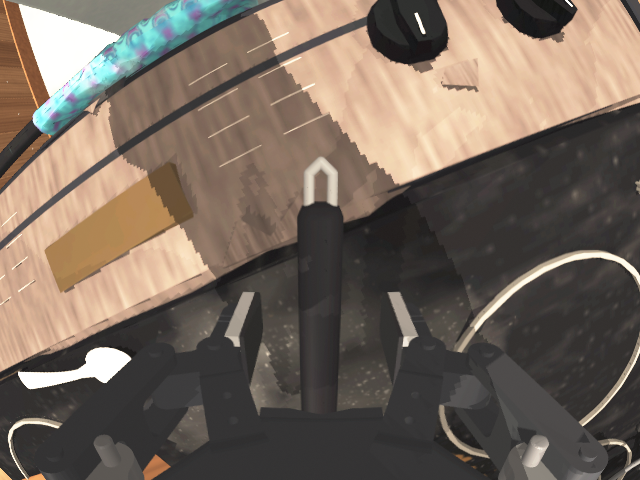

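>>> step_arm:
  targets:
    - [0,[0,-0.002,0],0.006]
    - [0,[0,0,0],0]
    - [0,[0,0,0],0]
    - [0,[0,0,0],0]
    - [0,[0,0,0],0]
    - [0,[0,0,0],0]
    - [0,[0,0,0],0]
    - [0,[0,0,0],0]

```text
time_s: 4.18
eef_pos: [0.466, 0.0763, 0.0406]
ee_rot: [3.141, 0.001, 2.697]
force: [0.7, 1.2, 2.1]
width: 0.0149
```

```bash
python3 - <<'E'
from h import *
st()
d=np.array([.684-.598,.2285-.0135,0]); p=np.array(manip.state()['eef_pos'])
go(p+d)
save('top','t3.png')
im=cv2.imread('pics/t3.png');cv2.imwrite('pics/t3a.png',cv2.resize(im[130:340,140:400],None,fx=3,fy=2.85,interpolation=cv2.INTER_CUBIC))
E
```

```text
time_s 4.1833
eef_pos [0.466  0.0763 0.0406]
ee_rot [3.1407e+00 6.0000e-04 2.6971e+00]
force [0.7313 1.1511 2.0812]
moment [ 0.2888 -0.1266  0.1604]
width 0.0149
q [-0.5802  0.1507  0.3853  2.1058 -0.0727  0.8963  0.9728]
turn -0.0 then shift [1.480e-02 2.311e-01 2.000e-04] rows>= 6.0 pos [0.466  0.0763 0.0406] rot [3.1407e+00 6.0000e-04 2.6971e+00]
```

View pics/t3a.png

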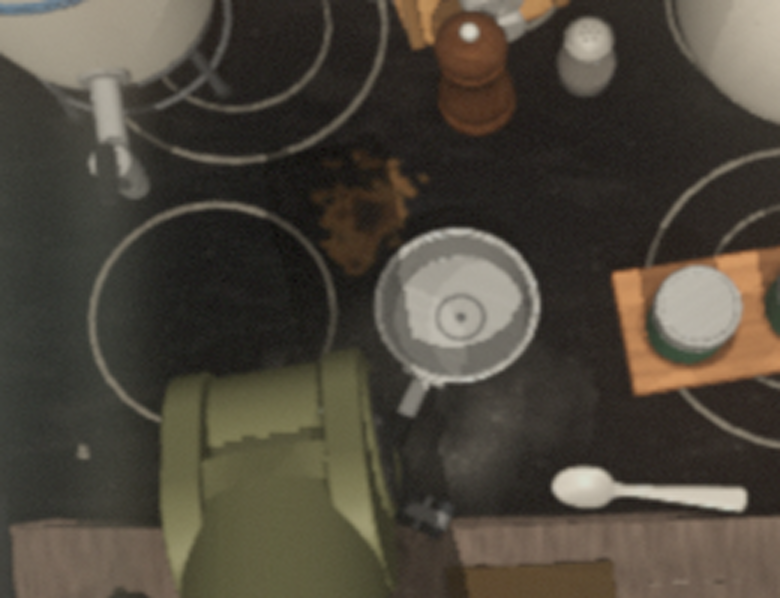

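```bash
python3 - <<'E'
from h import *
for z in (.2,.3,.4,.5):
  print(z,[back('top',(140+u/3,130+v/2.85),z).round(3)[:2].tolist() for u,v in [(165,380),(360,352),(390,450),(180,590)]])
save('scene','s3.png')
E
```

```text
0.2 [[0.527, 0.176], [0.542, 0.062], [0.481, 0.045], [0.399, 0.165]]
0.3 [[0.514, 0.151], [0.527, 0.051], [0.473, 0.035], [0.401, 0.142]]
0.4 [[0.5, 0.126], [0.512, 0.039], [0.465, 0.026], [0.403, 0.118]]
0.5 [[0.487, 0.101], [0.496, 0.028], [0.457, 0.016], [0.405, 0.094]]
```

View pics/s3.png

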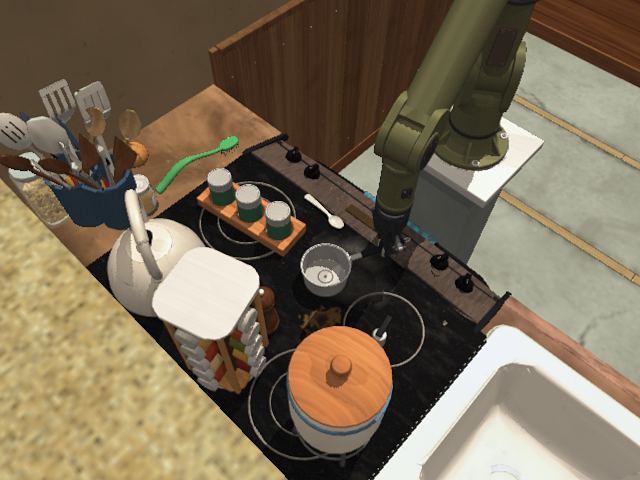

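>>> step_arm:
  targets:
    - [0,[0,0.006,0],0]
    - [0,[0.001,0.012,0],0]
    - [0,[0.001,0.015,0],0]
    - [0,[0.001,0.015,0],0]
    - [0,[0.001,0.015,0],0]
    - [0,[0.001,0.015,0],0]
    - [0,[0.001,0.015,0],0]
    - [0,[0.001,0.015,0],0]
    - [0,[0.001,0.015,0],0]
    - [0,[0.001,0.015,0],0]
    - [0,[0.001,0.015,0],0]
    - [0,[0.001,0.015,0],0]
    - [0,[0.001,0.012,0],0]
    - [0,[0.001,0.006,0],0]
    - [0,[0,0,0],0]
    - [0,[0,0,0],0]

```text
time_s: 5.62
eef_pos: [0.5345, 0.2495, 0.0403]
ee_rot: [3.141, 0.001, 2.697]
force: [1.3, -1.5, 2.5]
width: 0.0144
```

```bash
python3 - <<'E'
from h import *
st()
save('top','t4.png');save('scene','s4.png')
im=cv2.imread('pics/t4.png');cv2.imwrite('pics/t4a.png',cv2.resize(im[130:340,80:340],None,fx=3,fy=2.85,interpolation=cv2.INTER_CUBIC))
s=cv2.imread('pics/s4.png');cv2.imwrite('pics/s4a.png',cv2.resize(s[200:360,280:440],None,fx=3.75,fy=3.75,interpolation=cv2.INTER_CUBIC))
E
```

```text
time_s 5.6167
eef_pos [0.5345 0.2495 0.0403]
ee_rot [3.1410e+00 1.0000e-03 2.6971e+00]
force [ 1.2617 -1.4904  2.4662]
moment [-0.3191 -0.4435 -0.1111]
width 0.0144
q [-0.7279  0.3761  0.2919  1.8221 -0.1289  0.9608  0.7449]
```

View pics/t4a.png

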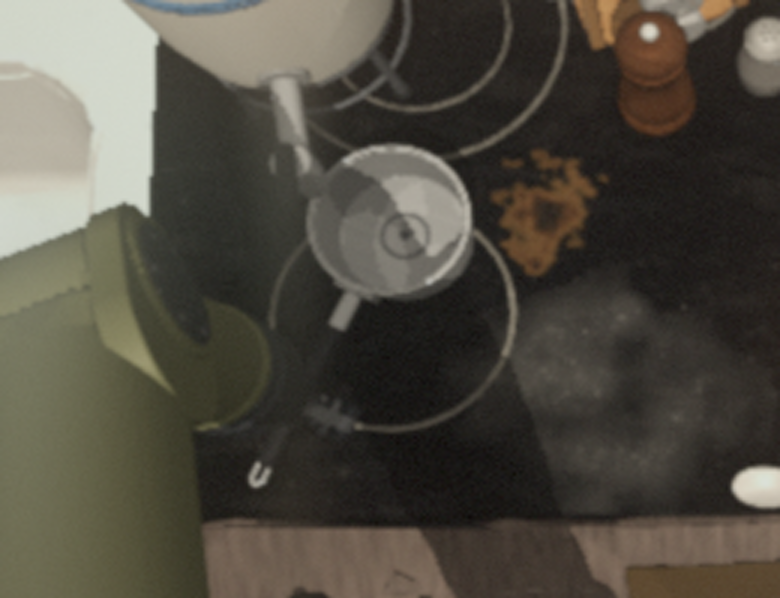

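View pics/s4a.png

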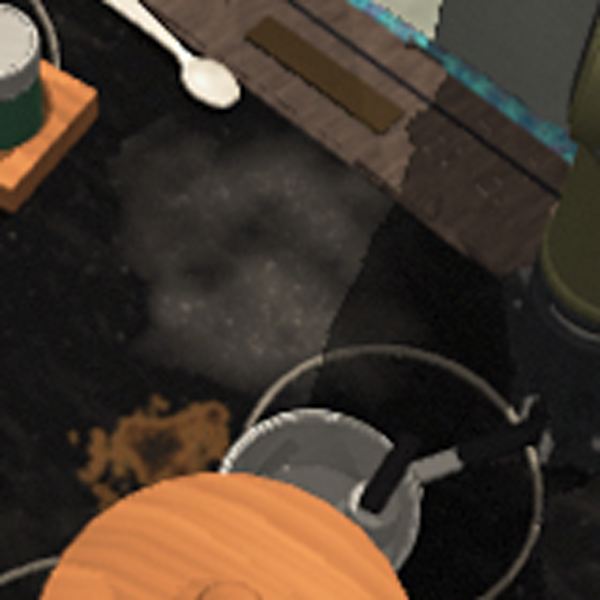

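```bash
python3 - <<'E'
from h import *
mk=back('top',(80+406/3,130+235/2.85),.006); ht=back('top',(80+260/3,130+478/2.85),.05)
print(mk,ht,np.arctan2(*(ht-mk)[[1,0]]), np.linalg.norm((ht-mk)[:2]))
p=np.array(manip.state()['eef_pos']); 
# consistently from top camera: tip (.685,.2281)
go(p+np.array([.6845,.2285,0])-np.array([mk[0],mk[1],0]))
go(p+np.array([.6845,.2285,0])-np.array([mk[0]+.001,mk[1]+.002,0]))
E
```

```text
[0.66575399 0.18268522 0.006     ] [0.47784457 0.27052574 0.05      ] 2.7043125383676414 0.20742686510771652
turn -0.0 then shift [0.0028 0.0494 0.0001] rows>= 2.0 pos [0.5345 0.2494 0.0405] rot [3.1404e+00 1.1000e-03 2.6968e+00]
turn -0.0 then shift [0.0028 0.0472 0.0001] rows>= 2.0 pos [0.5345 0.2494 0.0405] rot [3.1404e+00 1.1000e-03 2.6968e+00]
```

>>> step_arm:
  targets:
    - [0,[0,0.006,0],0]
    - [0,[0.001,0.012,0],0]
    - [0,[0.001,0.012,0],0]
    - [0,[0.001,0.012,0],0]
    - [0,[0,0.0065,0],0]
    - [0,[0,0,0],0]
    - [0,[0,0,0],0]

```text
time_s: 6.3
eef_pos: [0.5519, 0.2952, 0.0404]
ee_rot: [3.141, -0.0, 2.698]
force: [-1.4, -1.0, 2.4]
width: 0.0146
```

```bash
python3 - <<'E'
from h import *
st()
m=camera_model('wrist');save('wrist','w5.png')
print(proj('wrist',(.684,.2285,.088),m),proj('wrist',(.684,.2285,.006),m))
save('top','t5.png');save('scene','s5.png')
im=cv2.imread('pics/t5.png');cv2.imwrite('pics/t5a.png',cv2.resize(im[150:270,130:260],None,fx=5,fy=5,interpolation=cv2.INTER_CUBIC))
E
```

```text
time_s 6.3
eef_pos [0.5519 0.2952 0.0404]
ee_rot [ 3.1407e+00 -4.0000e-04  2.6976e+00]
force [-1.3927 -0.9858  2.4274]
moment [-0.3273  0.0049 -0.1263]
width 0.0146
q [-0.7565  0.4423  0.2764  1.7278 -0.1411  0.9904  0.6989]
[315.76186113 567.15198827] [316.70910642 465.83435086]
```

View pics/t5a.png

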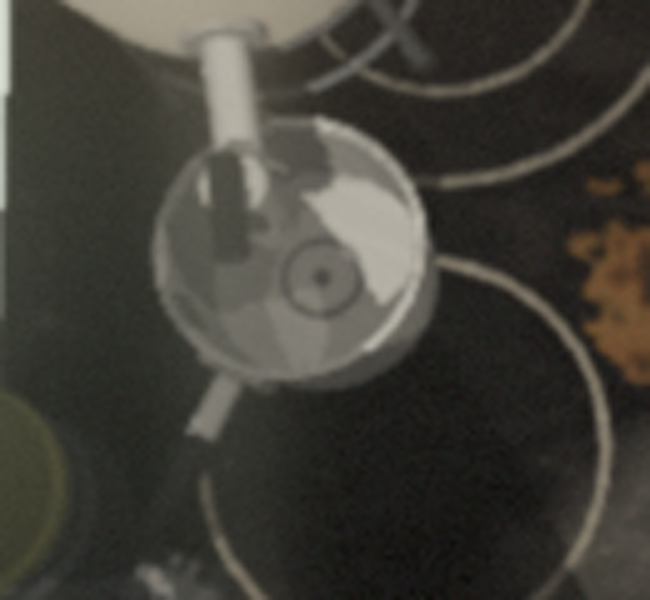

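View pics/w5.png

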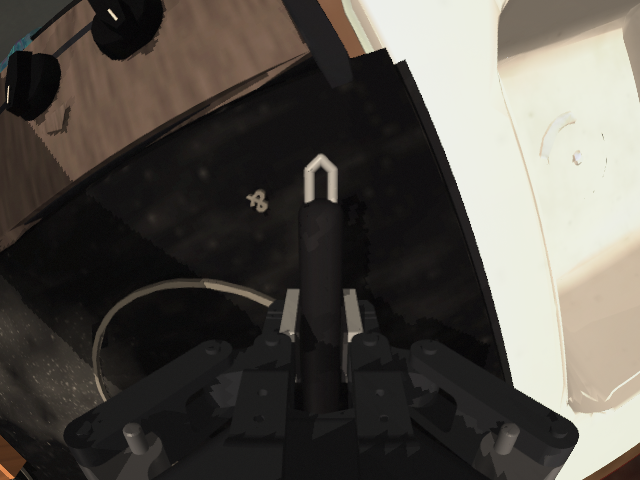

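```bash
python3 - <<'E'
from h import *
print(back('top',(194.4,205.4),.006), back('top',(176.6,201),.17))
for p in [(.6845,.2285,.088),(.684,.2285,.149),(.644,.221,.17)]: print(proj('top',p), (proj('top',p)-[130,150])*5)
s=cv2.imread('pics/s5.png');cv2.imwrite('pics/s5a.png',cv2.resize(s[280:380,340:440],None,fx=6,fy=6,interpolation=cv2.INTER_CUBIC))
print(proj('scene',(.684,.2285,.006)))
E
```

```text
[0.68280314 0.22900745 0.006     ] [0.64925438 0.22026265 0.17      ]
[184.56360181 194.65680437] [272.81800903 223.28402186]
[175.90148138 186.32851431] [229.50740691 181.64257153]
[176.12887219 203.74684014] [230.64436094 268.73420071]
[371.66445345 361.63550731]
```

View pics/s5a.png

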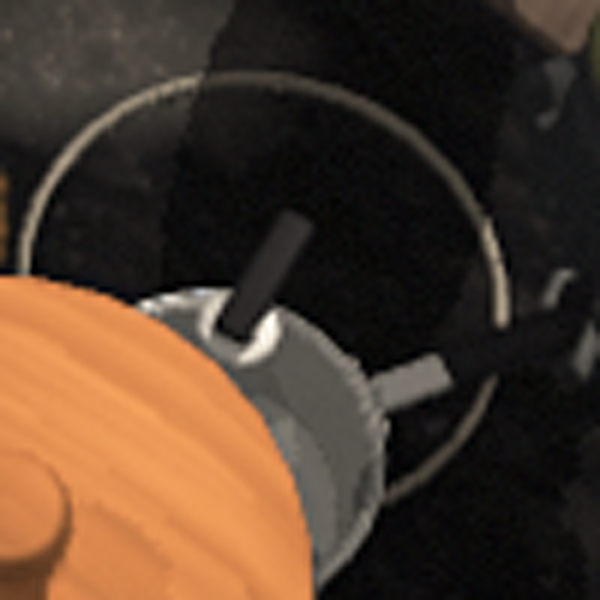

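>>> step_arm:
  targets:
    - [0.45,[0,0,0],0]
    - [0.45,[0,0,0],0]
    - [0.45,[0,0,0],0]
    - [0.45,[0,0,0],0]
    - [0.45,[0,0,0],0]
    - [0.45,[0,0,-0.01],0]
    - [0.45,[0,0,-0.02],0]
    - [0.45,[0,0,-0.03],0]
    - [0.45,[0,0,-0.03],0]
    - [0.45,[0,0,-0.03],0]
    - [0.45,[0,0,-0.03],0]
    - [0.45,[0,0,-0.03],0]
    - [0.45,[0,0,-0.01],0]
    - [0.45,[0,0,0],0]

```text
time_s: 7.62
eef_pos: [0.5539, 0.2953, 0.2348]
ee_rot: [3.135, 0.004, 2.697]
force: [0.7, -0.7, 0.4]
width: 0.0386
```

```bash
python3 - <<'E'
from h import *
st()
m=camera_model('wrist');save('wrist','w6.png')
print(proj('wrist',(.684,.2285,.088),m),proj('wrist',(.684,.2285,.006),m),proj('wrist',(.683,.229,.006),m))
im=cv2.imread('pics/t0.png');cv2.imwrite('pics/t0k.png',cv2.resize(im[50:270,290:500],None,fx=2.7,fy=2.7,interpolation=cv2.INTER_CUBIC))
E
```

```text
time_s 7.6167
eef_pos [0.5539 0.2953 0.2348]
ee_rot [3.1351 0.0038 2.6966]
force [ 0.7245 -0.7074  0.403 ]
moment [-0.0661  0.011  -0.055 ]
width 0.0386
q [-0.7818  0.2723  0.3053  1.5356 -0.084   1.339   0.6575]
[315.96287719 370.31326852] [316.32737902 325.71571436] [316.34085205 324.89159977]
```

View pics/w6.png

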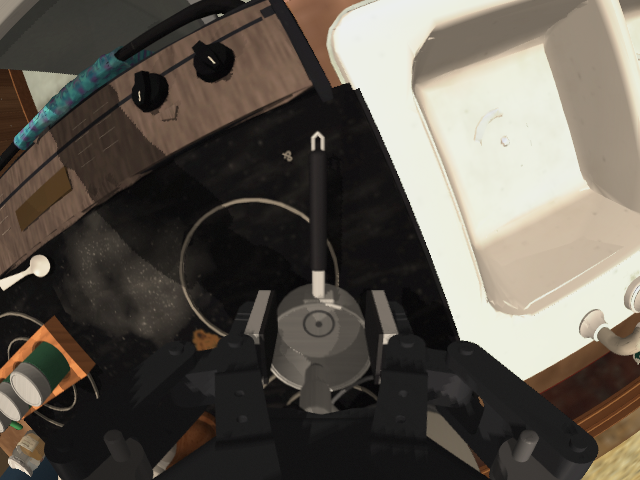

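View pics/t0k.png

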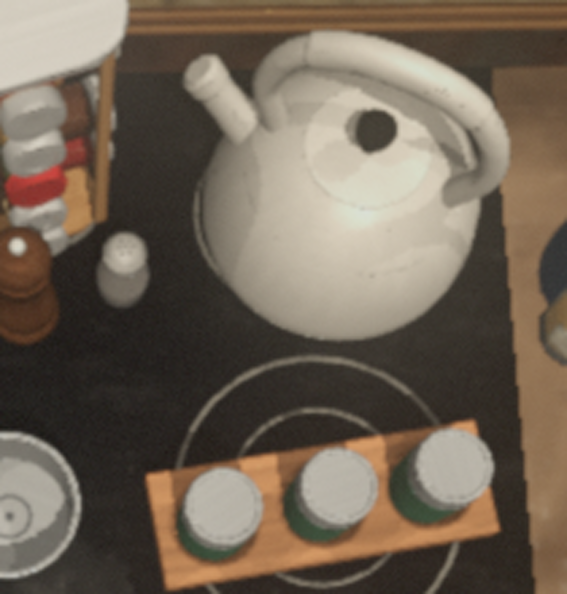

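>>> step_arm:
  targets:
    - [1,[0,0,0],0.12]
    - [1,[0,0,0],0.12]
    - [1,[0,0,0],0.12]
    - [1,[0,0,0],0.12]
    - [1,[0,0,0],0.12]
    - [1,[0,0,0],0.12]
    - [1,[0,0,0],0.12]
    - [1,[0,0,0],0.12]
    - [1,[0,0,0],0.02]
    - [1,[0,0,0],0]

```text
time_s: 8.5
eef_pos: [0.5512, 0.2942, 0.2283]
ee_rot: [-3.139, 0.002, 1.719]
force: [0.6, -0.3, 0.3]
width: 0.0852
```

```bash
python3 - <<'E'
from h import *
st(); go([.56,-.151,.235],1.718)
print(back('top',(416,175),.05))
E
```

```text
time_s 8.5
eef_pos [0.5512 0.2942 0.2283]
ee_rot [-3.1387e+00  1.6000e-03  1.7189e+00]
force [ 0.5891 -0.316   0.3228]
moment [-0.0354  0.0182  0.0114]
width 0.0852
q [-0.8809  0.2855  0.4274  1.5462 -0.1196  1.3392 -0.2928]
turn 0.0009 then shift [-0.4416 -0.0566 -0.0058] rows>= 11.0 pos [0.5512 0.2942 0.2283] rot [-3.1387e+00  1.6000e-03  1.7189e+00]
[ 0.72875481 -0.25778471  0.05      ]
```

```bash
python3 - <<'E'
from h import *
go([.5843,-.151,.22],1.718)
E
```

```text
turn 0.0009 then shift [-0.4452 -0.0325  0.0091] rows>= 11.0 pos [0.5512 0.2942 0.2283] rot [-3.1387e+00  1.6000e-03  1.7189e+00]
```

>>> step_arm:
  targets:
    - [1,[-0.015,-0.001,0.0],0]
    - [1,[-0.03,-0.002,0.0],0]
    - [1,[-0.035,-0.003,0.001],0]
    - [1,[-0.035,-0.003,0.001],0]
    - [1,[-0.035,-0.003,0.001],0]
    - [1,[-0.035,-0.003,0.001],0]
    - [1,[-0.035,-0.003,0.001],0]
    - [1,[-0.035,-0.003,0.001],0]
    - [1,[-0.035,-0.003,0.001],0]
    - [1,[-0.035,-0.003,0.001],0]
    - [1,[-0.035,-0.003,0.001],0]
    - [1,[-0.035,-0.003,0.001],0]
    - [1,[-0.03,0,0],0]
    - [1,[-0.015,0,0],0]
    - [1,[-0.005,0,0],0]
    - [1,[0,0,0],0]

```text
time_s: 9.83
eef_pos: [0.5832, -0.153, 0.22]
ee_rot: [-3.141, 0.0, 1.714]
force: [0.4, -0.3, -0.2]
width: 0.0854
```

```bash
python3 - <<'E'
from h import *
st(); m=camera_model('wrist');save('wrist','w7.png')
for n,p in [('L',(.5843,-.151,.098)),('M',(.5977,-.2386,.098)),('R',(.6102,-.3244,.098)),('c',(.5308,-.113,.028))]: print(n,proj('wrist',p,m))
go([.5843,-.151,.22],1.718)
E
```

```text
time_s 9.8333
eef_pos [ 0.5832 -0.153   0.22  ]
ee_rot [-3.1408e+00  4.0000e-04  1.7142e+00]
force [ 0.4467 -0.3268 -0.2425]
moment [ 0.029  -0.0313  0.0035]
width 0.0854
q [-0.3649  0.2682  0.6921  1.6231 -0.175   1.3143  0.4977]
L [324.72482053 227.84088691]
M [325.13677576 332.31435105]
R [324.64084041 408.06418334]
c [270.37374162 156.27045768]
turn -0.0013 then shift [-0.0004  0.0006 -0.0001] rows>= 1.0 pos [ 0.5836 -0.1507  0.22  ] rot [-3.1410e+00 -8.0000e-04  1.7167e+00]
```

View pics/w7.png

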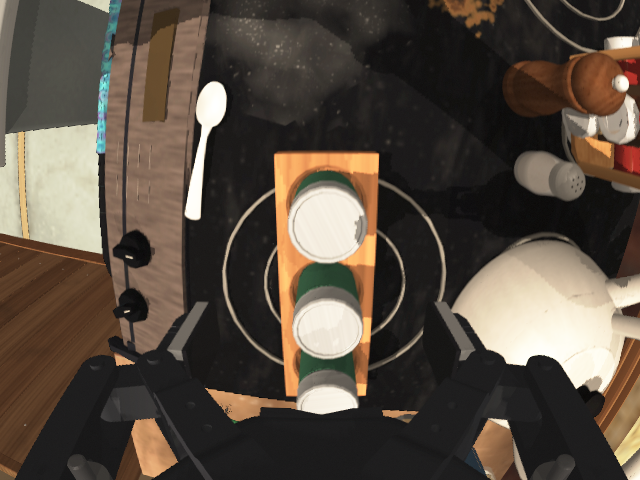

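```bash
python3 - <<'E'
from h import *
for i in range(2):
    st_=manip.state(); m=camera_model('wrist');im=save('wrist',f'w8{i}.png')
    print(np.round(st_['eef_pos'],4),np.round(st_['ee_rot'],4))
    for n,p in [('L',(.5843,-.151,.098)),('M',(.5977,-.2386,.098))]: print(n,proj('wrist',p,m).round(1))
def crop(f,o,u,v,w,h,k): 
    a=cv2.imread('pics/'+f);cv2.imwrite('pics/'+o,cv2.resize(a[v:v+h,u:u+w],None,fx=k,fy=k,interpolation=cv2.INTER_CUBIC))
crop('w81.png','w81a.png',260,140,140,150,4)
crop('s0.png','s0b.png',190,150,125,110,5)
E
```

```text
[ 0.5836 -0.1507  0.22  ] [-3.1410e+00 -8.0000e-04  1.7167e+00]
L [323.7 230.9]
M [323.9 334.8]
[ 0.584  -0.1493  0.2199] [-3.1411e+00 -1.3000e-03  1.7187e+00]
L [322.9 232.8]
M [323.  336.2]
```

View pics/w81a.png

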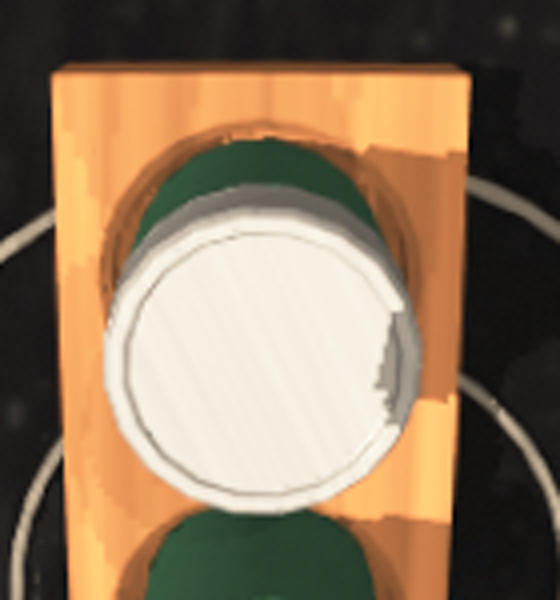

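View pics/s0b.png

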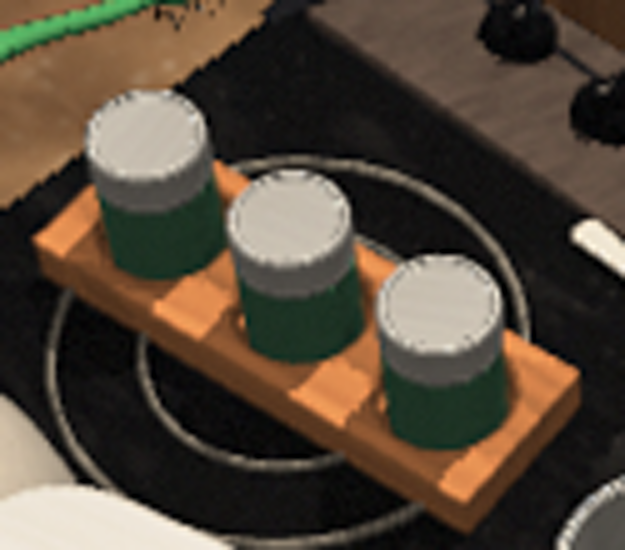

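```bash
python3 - <<'E'
from h import *
for u in [(278,210.6),(248.2,193.6),(219.4,177)]: print(back('scene',u,.098))
print(manip.state()['eef_pos'])
m=camera_model('wrist')
print('wrist L',back('wrist',(325.3,229.8),.098,m))
for u in [(278,210.6),(248.2,193.6),(219.4,177)]: pass
print(tri('top',(372.25,237.75),'scene',(278,210.6)),tri('top',(415.25,230.25),'scene',(248.2,193.6)),tri('top',(457,223.25),'scene',(219.4,177)))
E
```

```text
[ 0.5872616  -0.14629883  0.098     ]
[ 0.60081034 -0.23241682  0.098     ]
[ 0.61411134 -0.31959183  0.098     ]
[ 0.58417472 -0.14859804  0.21999532]
wrist L [ 0.58592899 -0.14778977  0.098     ]
(array([ 0.58475282, -0.15085877,  0.09183343]), np.float64(0.002224225224170716)) (array([ 0.59808416, -0.23875548,  0.09085739]), np.float64(0.0033136702215907673)) (array([ 0.61114356, -0.32582781,  0.09088188]), np.float64(0.0017578931850947103))
```

>>> step_arm:
  targets:
    - [1,[0,0.002,0.015],0]
    - [1,[0,0,0.02],0]
    - [1,[0,0,0.02],0]
    - [1,[0,0,0.02],0]
    - [1,[0,0,0.02],0]
    - [1,[0,0,0.02],0]
    - [1,[0,0,0.02],0]
    - [1,[0,0,0.018],0]
    - [1,[0,0,0.01],0]
    - [1,[0,0,0],0]
    - [1,[0,0,0],0]
    - [1,[0,0,0],0]

```text
time_s: 10.98
eef_pos: [0.5872, -0.1499, 0.0586]
ee_rot: [3.14, 0.0, 1.718]
force: [0.8, 0.1, 0.1]
width: 0.0855
```

```bash
python3 - <<'E'
from h import *
st(); go([.586,-.148,.057],1.718)
E
```

```text
time_s 10.9833
eef_pos [ 0.5872 -0.1499  0.0586]
ee_rot [3.1396e+00 3.0000e-04 1.7178e+00]
force [0.8    0.1331 0.0984]
moment [-0.0634 -0.0045  0.0213]
width 0.0855
q [-0.3113  0.4333  0.6355  1.7798 -0.2968  1.0235  0.5829]
turn -0.0002 then shift [ 0.002  -0.0009  0.0015] rows>= 1.0 pos [ 0.5872 -0.1499  0.0586] rot [3.1396e+00 3.0000e-04 1.7178e+00]
```

Close on the left tin, then lift 6 cm.

>>> step_arm:
  targets:
    - [0,[0.001,-0.001,0.001],0]
    - [0,[0,0,0],0]
    - [0,[0,0,0],0]
    - [0,[0,0,0],0]
    - [0,[0,0,0],0]
    - [0,[0,0,0],0]
    - [0,[0,0,0],0]

```text
time_s: 11.57
eef_pos: [0.5863, -0.1493, 0.0577]
ee_rot: [3.139, 0.0, 1.717]
force: [0.0, 0.5, 5.7]
width: 0.0577
```

```bash
python3 - <<'E'
from h import *
st(); save('wrist','w9.png')
E
```

```text
time_s 11.5667
eef_pos [ 0.5863 -0.1493  0.0577]
ee_rot [3.1389e+00 1.0000e-04 1.7169e+00]
force [0.0387 0.5054 5.7115]
moment [0.1274 0.0334 0.024 ]
width 0.0577
q [-0.3123  0.4319  0.6354  1.7835 -0.297   1.0205  0.582 ]
```

View pics/w9.png

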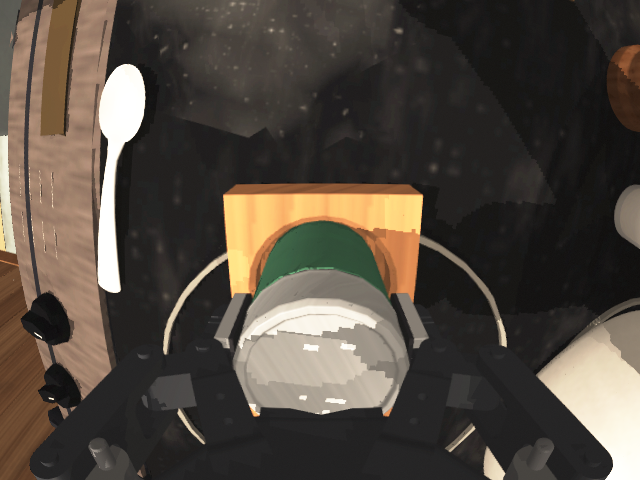

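>>> step_arm:
  targets:
    - [0,[0,0,-0.004],0]
    - [0,[0,0,-0.008],0]
    - [0,[0,0,-0.01],0]
    - [0,[0,0,-0.01],0]
    - [0,[0,0,-0.01],0]
    - [0,[0,0,-0.008],0]
    - [0,[0,0,-0.004],0]
    - [0,[0,0,0],0]
    - [0,[0,0,0],0]
    - [0,[0,0,0],0]
    - [0,[0,0,0],0]
    - [0,[0,0,0],0]

```text
time_s: 12.62
eef_pos: [0.5847, -0.1493, 0.1097]
ee_rot: [-3.141, -0.0, 1.717]
force: [-0.8, 0.5, -3.4]
width: 0.0576
```

```bash
python3 - <<'E'
from h import *
st(); save('wrist','w10.png'); F=[]
for i in range(4): F.append(np.r_[manip.state()['force'],manip.state()['effort']]); grab_frame('top')
print(np.round(F,2))
save('top','t10.png')
E
```

```text
time_s 12.6167
eef_pos [ 0.5847 -0.1493  0.1097]
ee_rot [-3.1406e+00 -2.0000e-04  1.7168e+00]
force [-0.8139  0.5217 -3.4183]
moment [ 0.0055 -0.0025  0.0394]
width 0.0576
q [-0.3373  0.3692  0.661   1.7441 -0.2491  1.1146  0.5481]
[[ 6.600e-01 -2.800e-01 -3.390e+00 -1.000e-02 -4.280e+01  7.670e+00
  -2.935e+01  1.000e-02  1.000e-02  0.000e+00]
 [ 1.000e-01  1.400e-01 -3.070e+00 -1.000e-02 -4.276e+01  7.660e+00
  -2.934e+01  2.000e-02  1.000e-02  0.000e+00]
 [-2.100e-01  6.700e-01 -3.970e+00 -1.000e-02 -4.274e+01  7.660e+00
  -2.933e+01  1.000e-02  1.000e-02  0.000e+00]
 [-3.000e-01  8.000e-02 -2.880e+00 -1.000e-02 -4.273e+01  7.650e+00
  -2.934e+01  1.000e-02  0.000e+00  0.000e+00]]
```

View pics/w10.png

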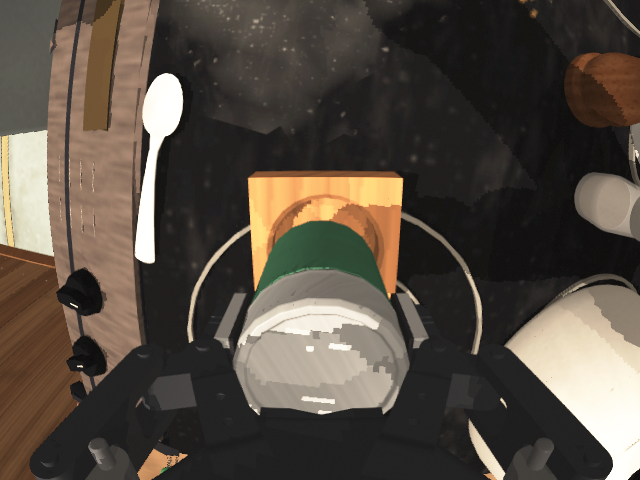

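>>> step_arm:
  targets:
    - [0,[0,0,0.004],0]
    - [0,[0,0,0.008],0]
    - [0,[0,0,0.01],0]
    - [0,[0,0,0.01],0]
    - [0,[0,0,0.008],0]
    - [0,[0,0,0.006],0]
    - [0,[0,0,0.004],0]
    - [0,[0,0,0.003],0]
    - [0,[0,0,0],0]
    - [0,[0,0,0],0]

```text
time_s: 13.75
eef_pos: [0.5853, -0.1496, 0.0577]
ee_rot: [3.141, 0.0, 1.717]
force: [-1.1, -0.7, -0.8]
width: 0.0582
```

```bash
python3 - <<'E'
from h import *
st()
E
```

```text
time_s 13.75
eef_pos [ 0.5853 -0.1496  0.0577]
ee_rot [3.1411e+00 1.0000e-04 1.7167e+00]
force [-1.1286 -0.6572 -0.8427]
moment [-0.0121  0.3589  0.0076]
width 0.0582
q [-0.3129  0.4317  0.6364  1.784  -0.2959  1.0222  0.5816]
```

>>> step_arm:
  targets:
    - [1,[0,0,0],0]
    - [1,[0,0,0],0]
    - [1,[0,0,0],0]
    - [1,[0,0,0],0]
    - [1,[0,0,0],0]
    - [1,[0,0,-0.006],0]
    - [1,[0,0,-0.012],0]
    - [1,[0,0,-0.02],0]
    - [1,[0,0,-0.02],0]
    - [1,[0,0,-0.02],0]
    - [1,[0,0,-0.02],0]
    - [1,[0,0,-0.02],0]
    - [1,[0,0,-0.02],0]
    - [1,[0,0,-0.01],0]
    - [1,[0,0,-0.004],0]
    - [1,[0,0,0],0]
    - [1,[0,0,0],0]

```text
time_s: 15.17
eef_pos: [0.5846, -0.1492, 0.2087]
ee_rot: [-3.141, -0.0, 1.717]
force: [0.1, 0.6, -0.9]
width: 0.0857
```

```bash
python3 - <<'E'
from h import *
st(); m=camera_model('wrist');save('wrist','w11.png')
for n,p in [('L',(.586,-.148,.098)),('M',(.5992,-.235,.098)),('R',(.6125,-.322,.098))]: print(n,proj('wrist',p,m))
F=[]
for i in range(4): F.append(np.r_[manip.state()['force'],manip.state()['effort']]); grab_frame('top')
print(np.round(np.mean(F,0),2))
save('scene','s11.png')
go([.5992,-.235,.21],1.718)
s=cv2.imread('pics/s11.png');cv2.imwrite('pics/s11b.png',cv2.resize(s[150:260,190:315],None,fx=5,fy=5,interpolation=cv2.INTER_CUBIC))
E
```

```text
time_s 15.1667
eef_pos [ 0.5846 -0.1492  0.2087]
ee_rot [-3.1408e+00 -5.0000e-04  1.7168e+00]
force [ 0.1076  0.58   -0.9077]
moment [ 0.0265  0.0061 -0.0007]
width 0.0857
q [-0.3692  0.2776  0.691   1.6367 -0.1826  1.2941  0.4993]
L [325.07613261 233.74599367]
M [325.01965836 340.32345436]
R [324.93485147 417.68558694]
[-1.500e-01  2.500e-01  9.000e-02  4.000e-02 -3.851e+01  5.930e+00
 -3.062e+01  2.000e-02  0.000e+00 -0.000e+00]
turn -0.0013 then shift [-0.0869  0.0018 -0.0015] rows>= 3.0 pos [ 0.5847 -0.1493  0.2085] rot [-3.1402e+00 -2.0000e-04  1.7167e+00]
```

View pics/w11.png

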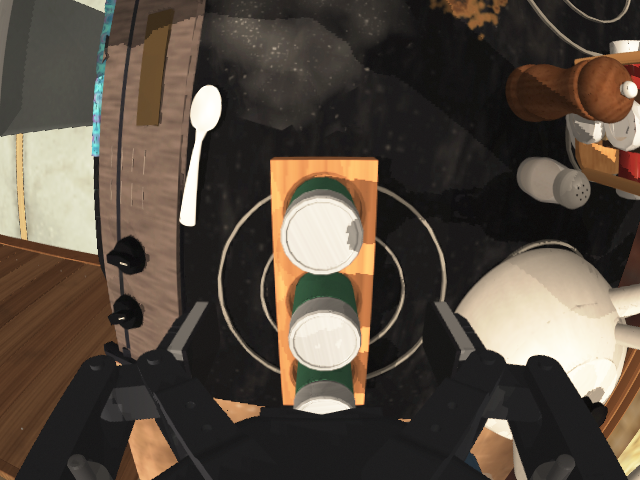

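View pics/s11b.png

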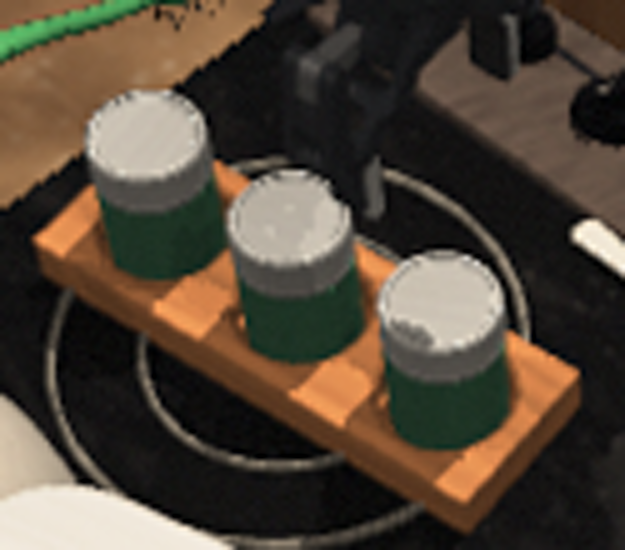

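>>> step_arm:
  targets:
    - [1,[-0.01,0.001,0],-0.001]
    - [1,[-0.02,0.001,0],0]
    - [1,[-0.025,0,0],0]
    - [1,[-0.02,0,0],0]
    - [1,[-0.01,0,0],0]
    - [1,[-0.002,0,0],0]
    - [1,[0,0,0],0]
    - [1,[0,0,0],0]
    - [1,[0,0,0.01],0]
    - [1,[0,0,0.02],0]
    - [1,[0,0,0.02],0]
    - [1,[0,0,0],0]
    - [1,[0,0,0],0]
    - [1,[0,0,0],0]

```text
time_s: 16.63
eef_pos: [0.6003, -0.2346, 0.16]
ee_rot: [3.141, 0.0, 1.719]
force: [-0.2, -0.9, 1.1]
width: 0.0857
```

```bash
python3 - <<'E'
from h import *
st(); m=camera_model('wrist');save('wrist','w12.png')
for n,p in [('L',(.586,-.148,.098)),('M',(.5992,-.235,.098)),('R',(.6125,-.322,.098))]: print(n,proj('wrist',p,m))
go([.5997,-.235,.057],1.718)
E
```

```text
time_s 16.6333
eef_pos [ 0.6003 -0.2346  0.16  ]
ee_rot [3.1407e+00 1.0000e-04 1.7188e+00]
force [-0.1882 -0.9318  1.1287]
moment [ 0.0243  0.0094 -0.0561]
width 0.0857
q [-0.2082  0.4169  0.6976  1.5896 -0.2794  1.2364  0.6874]
L [320.76288081 103.00649253]
M [321.0782134  261.31461623]
R [321.44204064 380.83581326]
turn 0.0006 then shift [ 0.0002 -0.001   0.1036] rows>= 3.0 pos [ 0.6005 -0.235   0.1606] rot [3.1398e+00 6.0000e-04 1.7186e+00]
```

View pics/w12.png

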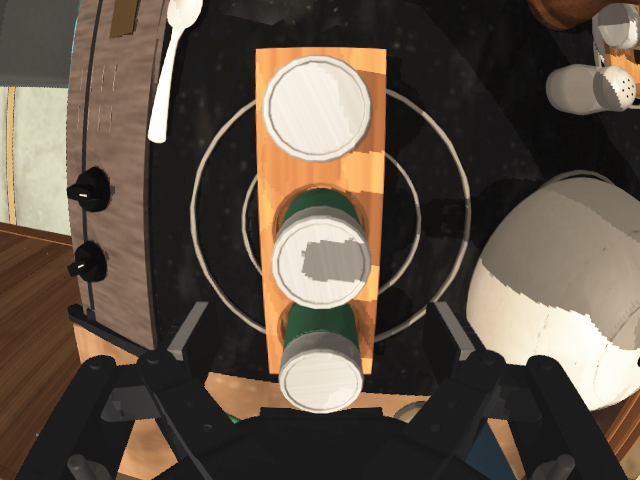

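>>> step_arm:
  targets:
    - [1,[0,-0.001,0.01],0]
    - [1,[0,0,0.02],0]
    - [1,[0,0,0.02],0]
    - [1,[0,0,0.02],0]
    - [1,[0,0,0.018],0]
    - [1,[0,0,0.01],0]
    - [1,[0,0,0.005],0]
    - [1,[0,0,0],0]
    - [1,[0,0,0],0]
    - [0,[0,0,0],0]
    - [0,[0,0,0],0]
    - [0,[0,0,0],0]
    - [0,[0,0,0],0]
    - [0,[0,0,0],0]
    - [0,[0,0,0],0]
    - [0,[0,0,0],0]

```text
time_s: 18.02
eef_pos: [0.5999, -0.2356, 0.0579]
ee_rot: [3.139, 0.001, 1.718]
force: [0.6, 0.6, 6.8]
width: 0.0581
```

```bash
python3 - <<'E'
from h import *
st()
E
```

```text
time_s 18.0167
eef_pos [ 0.5999 -0.2356  0.0579]
ee_rot [3.139e+00 8.000e-04 1.718e+00]
force [0.6075 0.566  6.7837]
moment [-0.001   0.2246 -0.0179]
width 0.0581
q [-0.1714  0.5182  0.653   1.6801 -0.3528  1.061   0.7393]
```

>>> step_arm:
  targets:
    - [0,[0,0,-0.004],0]
    - [0,[0,0,-0.008],0]
    - [0,[0,0,-0.01],0]
    - [0,[0,0,-0.01],0]
    - [0,[0,0,-0.01],0]
    - [0,[0,0,-0.008],0]
    - [0,[0,0,-0.004],0]
    - [0,[0,0,0],0]
    - [0,[0,0,0],0]
    - [0,[0,0,0],0]
    - [0,[0,0,0],0]
    - [0,[0,0,0],0]

```text
time_s: 19.02
eef_pos: [0.5984, -0.2351, 0.1097]
ee_rot: [-3.141, -0.0, 1.718]
force: [-0.7, 0.3, -6.4]
width: 0.058
```

```bash
python3 - <<'E'
from h import *
st(); m=camera_model('wrist'); save('wrist','w13.png'); print(proj('wrist',(.586,-.148,.098),m)); F=[]
for i in range(4): F.append(np.r_[manip.state()['force'],manip.state()['effort']]); grab_frame('top')
print(np.round(np.mean(F,0),2), np.std(F,0)[:3].round(2))
E
```

```text
time_s 19.0167
eef_pos [ 0.5984 -0.2351  0.1097]
ee_rot [-3.1406e+00 -4.0000e-04  1.7178e+00]
force [-0.6908  0.2769 -6.4063]
moment [-0.0498  0.0054 -0.0065]
width 0.058
q [-0.193   0.4616  0.6794  1.6413 -0.3113  1.1508  0.7109]
[325.65239563  96.49399703]
[-1.000e-01 -1.500e-01 -5.780e+00 -1.000e-02 -4.893e+01  1.012e+01
 -3.032e+01  2.000e-02  0.000e+00  0.000e+00] [0.23 0.36 0.28]
```

View pics/w13.png

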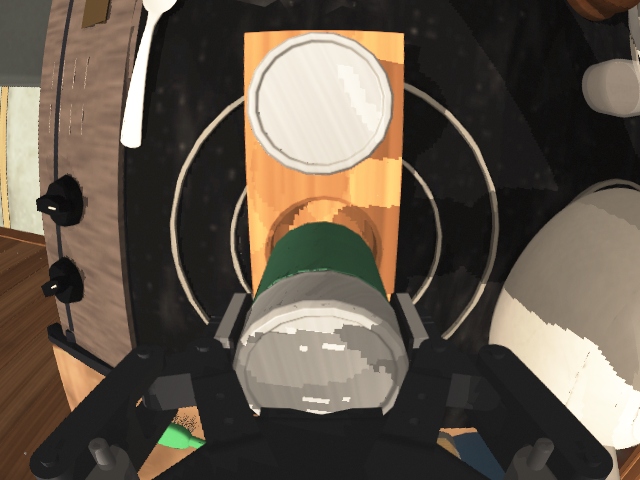

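>>> step_arm:
  targets:
    - [0,[0,0,0.004],0]
    - [0,[0,0,0.008],0]
    - [0,[0,0,0.01],0]
    - [0,[0,0,0.01],0]
    - [0,[0,0,0.008],0]
    - [0,[0,0,0.006],0]
    - [0,[0,0,0.004],0]
    - [0,[0,0,0.003],0]
    - [0,[0,0,0],0]
    - [0,[0,0,0],0]

```text
time_s: 20.1
eef_pos: [0.5987, -0.2354, 0.0579]
ee_rot: [-3.142, -0.0, 1.718]
force: [-2.2, 1.0, -0.9]
width: 0.0577
```

```bash
python3 - <<'E'
from h import *
st()
E
```

```text
time_s 20.1
eef_pos [ 0.5987 -0.2354  0.0579]
ee_rot [-3.1415e+00 -3.0000e-04  1.7176e+00]
force [-2.2227  0.9762 -0.8561]
moment [ 0.1652  0.6898 -0.0249]
width 0.0577
q [-0.1718  0.5179  0.6537  1.6807 -0.3519  1.0636  0.7388]
```

>>> step_arm:
  targets:
    - [1,[0,0,0],0]
    - [1,[0,0,0],0]
    - [1,[0,0,0],0]
    - [1,[0,0,0],0]
    - [1,[0,0,0],0]
    - [1,[0,0,-0.006],0]
    - [1,[0,0,-0.012],0]
    - [1,[0,0,-0.02],0]
    - [1,[0,0,-0.02],0]
    - [1,[0,0,-0.02],0]
    - [1,[0,0,-0.02],0]
    - [1,[0,0,-0.02],0]
    - [1,[0,0,-0.02],0]
    - [1,[0,0,-0.01],0]
    - [1,[0,0,-0.004],0]
    - [1,[0,0,0],0]
    - [1,[0,0,0],0]

```text
time_s: 21.52
eef_pos: [0.5984, -0.2351, 0.2087]
ee_rot: [-3.141, -0.001, 1.718]
force: [-0.1, 0.3, -0.1]
width: 0.0856
```

```bash
python3 - <<'E'
from h import *
st(); m=camera_model('wrist');save('wrist','w14.png')
for n,p in [('L',(.586,-.148,.098)),('M',(.5992,-.235,.098)),('R',(.6125,-.322,.098))]: print(n,proj('wrist',p,m))
save('scene','s14.png')
go([.6128,-.322,.21],1.718)
s=cv2.imread('pics/s14.png');cv2.imwrite('pics/s14b.png',cv2.resize(s[150:260,190:315],None,fx=5,fy=5,interpolation=cv2.INTER_CUBIC))
E
```

```text
time_s 21.5167
eef_pos [ 0.5984 -0.2351  0.2087]
ee_rot [-3.1409e+00 -6.0000e-04  1.7178e+00]
force [-0.1255  0.3498 -0.068 ]
moment [-0.0088 -0.0274 -0.0041]
width 0.0856
q [-0.219   0.379   0.7141  1.5344 -0.2527  1.3235  0.6693]
L [323.82004698 106.22049511]
M [324.00702096 235.2207932 ]
R [324.09041441 341.47935252]
turn -0.0001 then shift [-0.0884  0.0017 -0.0022] rows>= 3.0 pos [ 0.5981 -0.2349  0.2079] rot [-3.1395e+00 -1.0000e-03  1.7179e+00]
```

View pics/w14.png

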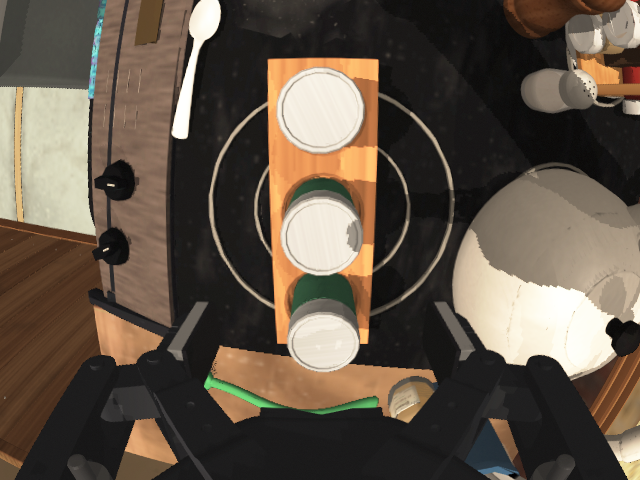

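View pics/s14b.png

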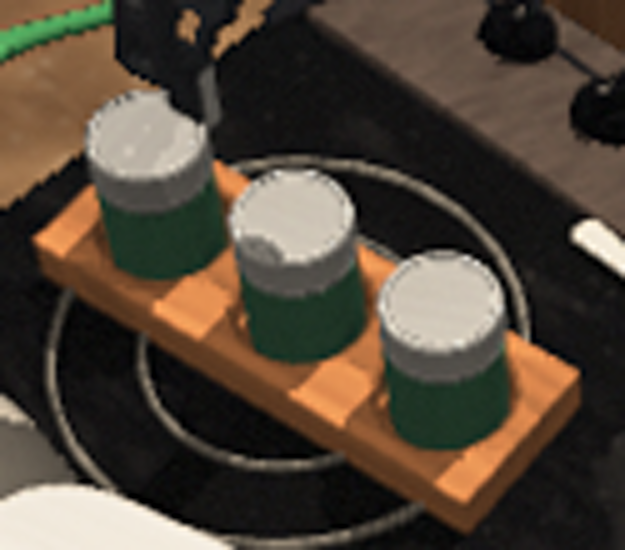

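>>> step_arm:
  targets:
    - [1,[-0.01,0.001,0],0]
    - [1,[-0.02,0.001,0],0]
    - [1,[-0.025,0,0],0]
    - [1,[-0.02,0,0],0]
    - [1,[-0.01,0,0],0]
    - [1,[-0.0035,0,0],0]
    - [1,[0,0,0],0]
    - [1,[0,0,0],0]
    - [1,[0,0,0.01],0]
    - [1,[0,0,0.02],0]
    - [1,[0,0,0.02],0]
    - [1,[0,0,0],0]
    - [1,[0,0,0],0]
    - [1,[0,0,0],0]

```text
time_s: 22.78
eef_pos: [0.6143, -0.3219, 0.1601]
ee_rot: [3.141, 0.0, 1.719]
force: [0.1, 0.2, 0.3]
width: 0.0855
```

```bash
python3 - <<'E'
from h import *
st(); m=camera_model('wrist');save('wrist','w15.png')
for n,p in [('L',(.586,-.148,.098)),('M',(.5992,-.235,.098)),('R',(.6125,-.322,.098))]: print(n,proj('wrist',p,m))
go([.613,-.322,.057],1.718)
E
```

```text
time_s 22.7833
eef_pos [ 0.6143 -0.3219  0.1601]
ee_rot [3.1407e+00 2.0000e-04 1.7189e+00]
force [0.1433 0.1598 0.3288]
moment [-0.0212 -0.0045 -0.0012]
width 0.0855
q [-0.0498  0.5296  0.6997  1.4525 -0.3465  1.2842  0.828 ]
L [319.03159973 -50.33384342]
M [319.32021752 102.06015962]
R [319.93242517 260.45200167]
turn 0.0006 then shift [ 0.0007 -0.0016  0.1037] rows>= 3.0 pos [ 0.6145 -0.3224  0.1607] rot [3.1398e+00 9.0000e-04 1.7186e+00]
```

View pics/w15.png

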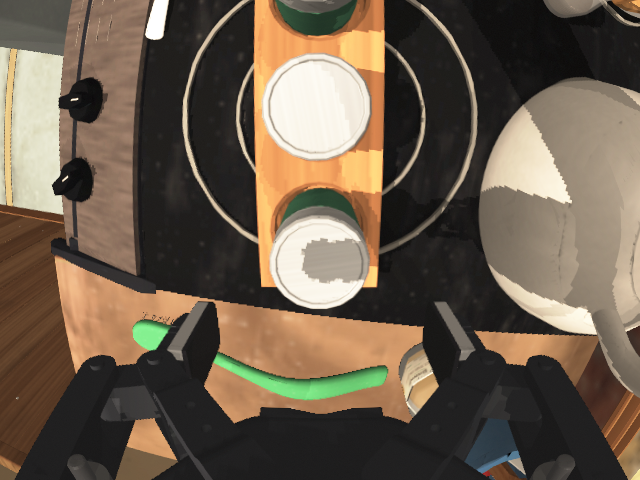

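>>> step_arm:
  targets:
    - [1,[0.0005,-0.0015,0.01],0]
    - [1,[0,0,0.02],0]
    - [1,[0,0,0.02],0]
    - [1,[0,0,0.02],0]
    - [1,[0,0,0.018],0]
    - [1,[0,0,0.01],0]
    - [1,[0,0,0.005],0]
    - [1,[0,0,0],0]
    - [1,[0,0,0],0]
    - [0,[0,0,0],0]
    - [0,[0,0,0],0]
    - [0,[0,0,0],0]
    - [0,[0,0,0],0]
    - [0,[0,0,0],0]
    - [0,[0,0,0],0]
    - [0,[0,0,0],0]

```text
time_s: 24.17
eef_pos: [0.6131, -0.3228, 0.0579]
ee_rot: [3.139, 0.001, 1.718]
force: [0.4, 0.3, 4.9]
width: 0.0578
```

```bash
python3 - <<'E'
from h import *
st()
E
```

```text
time_s 24.1667
eef_pos [ 0.6131 -0.3228  0.0579]
ee_rot [3.1393e+00 1.3000e-03 1.7179e+00]
force [0.3736 0.2588 4.8995]
moment [0.0037 0.1945 0.014 ]
width 0.0578
q [-0.0247  0.6179  0.6569  1.5454 -0.4055  1.115   0.8694]
```

>>> step_arm:
  targets:
    - [0,[0,0,-0.004],0]
    - [0,[0,0,-0.008],0]
    - [0,[0,0,-0.01],0]
    - [0,[0,0,-0.01],0]
    - [0,[0,0,-0.01],0]
    - [0,[0,0,-0.008],0]
    - [0,[0,0,-0.004],0]
    - [0,[0,0,0],0]
    - [0,[0,0,0],0]
    - [0,[0,0,0],0]
    - [0,[0,0,0],0]
    - [0,[0,0,0],0]

```text
time_s: 25.17
eef_pos: [0.6118, -0.322, 0.1096]
ee_rot: [-3.141, -0.001, 1.718]
force: [0.1, -0.2, -1.6]
width: 0.0577
```

```bash
python3 - <<'E'
from h import *
st(); save('wrist','w16.png'); F=[]
for i in range(4): F.append(np.r_[manip.state()['force'],manip.state()['effort']]); grab_frame('top')
print(np.round(np.mean(F,0),2), np.std(F,0)[:3].round(2))
E
```

```text
time_s 25.1667
eef_pos [ 0.6118 -0.322   0.1096]
ee_rot [-3.1407e+00 -6.0000e-04  1.7178e+00]
force [ 0.1341 -0.1818 -1.6025]
moment [-0.0046  0.0029 -0.0208]
width 0.0577
q [-0.0404  0.5677  0.6816  1.5064 -0.3717  1.201   0.8469]
[ 2.600e-01  3.000e-02 -1.680e+00 -1.000e-02 -5.305e+01  1.158e+01
 -2.864e+01  2.000e-02  0.000e+00  0.000e+00] [0.38 0.22 0.31]
```

View pics/w16.png

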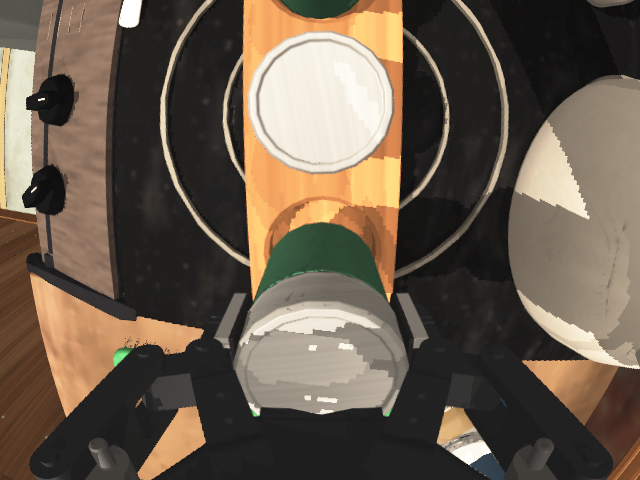

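Right tin weighs about 0.17 kg (left about 0.34, middle about 0.59), so the middle one is heaviest. I'm putting the right one back.

>>> step_arm:
  targets:
    - [0,[0,0,0.004],0]
    - [0,[0,0,0.008],0]
    - [0,[0,0,0.01],0]
    - [0,[0,0,0.01],0]
    - [0,[0,0,0.008],0]
    - [0,[0,0,0.006],0]
    - [0,[0,0,0.004],0]
    - [0,[0,0,0.003],0]
    - [0,[0,0,0],0]
    - [0,[0,0,0],0]

```text
time_s: 26.25
eef_pos: [0.6121, -0.3224, 0.0579]
ee_rot: [3.141, -0.0, 1.718]
force: [-1.9, -0.0, 2.9]
width: 0.058
```

```bash
python3 - <<'E'
from h import *
st()
E
```

```text
time_s 26.25
eef_pos [ 0.6121 -0.3224  0.0579]
ee_rot [ 3.1415e+00 -2.0000e-04  1.7177e+00]
force [-1.9056 -0.0437  2.8635]
moment [ 0.2542  0.5091 -0.0297]
width 0.058
q [-0.0249  0.6177  0.6572  1.5458 -0.4047  1.1174  0.869 ]
```

>>> step_arm:
  targets:
    - [1,[0,0,0],0]
    - [1,[0,0,0],0]
    - [1,[0,0,0],0]
    - [1,[0,0,0],0]
    - [1,[0,0,0],0]
    - [1,[0,0,-0.006],0]
    - [1,[0,0,-0.012],0]
    - [1,[0,0,-0.02],0]
    - [1,[0,0,-0.02],0]
    - [1,[0,0,-0.02],0]
    - [1,[0,0,-0.02],0]
    - [1,[0,0,-0.02],0]
    - [1,[0,0,-0.02],0]
    - [1,[0,0,-0.01],0]
    - [1,[0,0,-0.004],0]
    - [1,[0,0,0],0]
    - [1,[0,0,0],0]

```text
time_s: 27.67
eef_pos: [0.6118, -0.322, 0.2086]
ee_rot: [-3.141, -0.001, 1.718]
force: [0.3, -0.6, 0.2]
width: 0.0853
```

```bash
python3 - <<'E'
from h import *
st(); m=camera_model('wrist');save('wrist','w17.png')
for n,p in [('L',(.586,-.148,.098)),('M',(.5992,-.235,.098)),('R',(.6125,-.322,.098))]: print(n,proj('wrist',p,m))
save('scene','s17.png')
go([.5992,-.235,.21],1.718)
s=cv2.imread('pics/s17.png');cv2.imwrite('pics/s17b.png',cv2.resize(s[150:260,190:315],None,fx=5,fy=5,interpolation=cv2.INTER_CUBIC))
E
```

```text
time_s 27.6667
eef_pos [ 0.6118 -0.322   0.2086]
ee_rot [-3.1409e+00 -7.0000e-04  1.7178e+00]
force [ 0.2924 -0.636   0.2496]
moment [ 0.0078 -0.0171 -0.037 ]
width 0.0853
q [-0.0555  0.4953  0.7161  1.3985 -0.3243  1.368   0.8129]
L [322.99094366 -19.52685376]
M [323.43787912 106.2700057 ]
R [323.79714245 235.30964506]
turn -0.0002 then shift [ 0.0877  0.0005 -0.0021] rows>= 3.0 pos [ 0.6116 -0.3218  0.2078] rot [-3.1396e+00 -1.4000e-03  1.7178e+00]
```

View pics/w17.png

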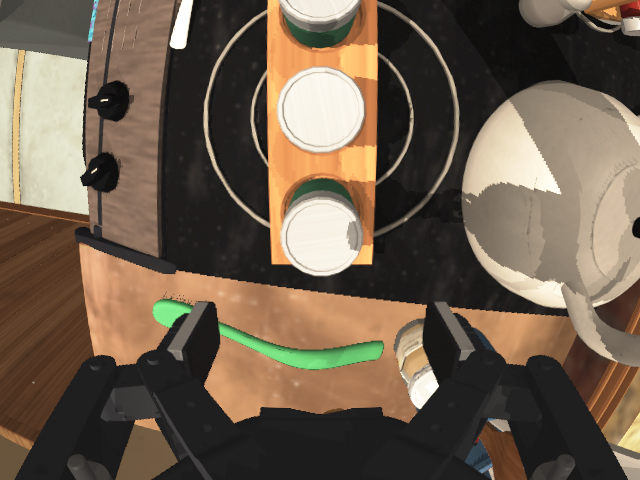

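View pics/s17b.png

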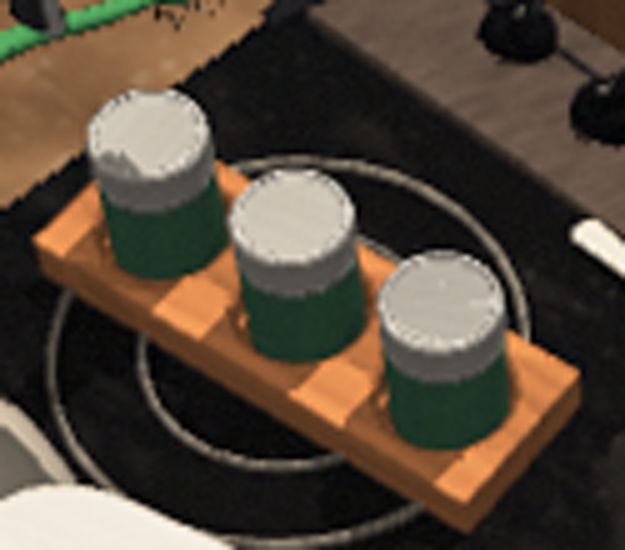

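Now back to the middle tin.

>>> step_arm:
  targets:
    - [1,[0.01,0,0],0]
    - [1,[0.02,0,0],0]
    - [1,[0.025,0,0],0]
    - [1,[0.02,0,0],0]
    - [1,[0.01,0,0],0]
    - [1,[0.0025,0,0],0]
    - [1,[0,0,0],0]
    - [1,[0,0,0],0]
    - [1,[0,0,0.01],0]
    - [1,[0,0,0.02],0]
    - [1,[0,0,0.02],0]
    - [1,[0,0,0],0]
    - [1,[0,0,0],0]
    - [1,[0,0,0],0]

```text
time_s: 28.93
eef_pos: [0.5995, -0.2369, 0.1599]
ee_rot: [3.141, 0.001, 1.717]
force: [0.7, 0.2, -0.4]
width: 0.0852
```

```bash
python3 - <<'E'
from h import *
st(); m=camera_model('wrist');save('wrist','w18.png')
for n,p in [('L',(.586,-.148,.098)),('M',(.5992,-.235,.098)),('R',(.6125,-.322,.098))]: print(n,proj('wrist',p,m))
go([.599,-.235,.057],1.718)
E
```

```text
time_s 28.9333
eef_pos [ 0.5995 -0.2369  0.1599]
ee_rot [3.1411e+00 1.0000e-03 1.7166e+00]
force [ 0.6649  0.1728 -0.412 ]
moment [-0.0081 -0.0316 -0.0082]
width 0.0852
q [-0.2098  0.4188  0.7044  1.5897 -0.2819  1.2366  0.6907]
L [322.62484706  98.85108984]
M [323.13621351 257.8162436 ]
R [323.48168169 378.46786621]
turn -0.0011 then shift [ 0.002  -0.0007  0.1035] rows>= 3.0 pos [ 0.5998 -0.2368  0.1605] rot [3.1401e+00 1.2000e-03 1.7169e+00]
```

View pics/w18.png

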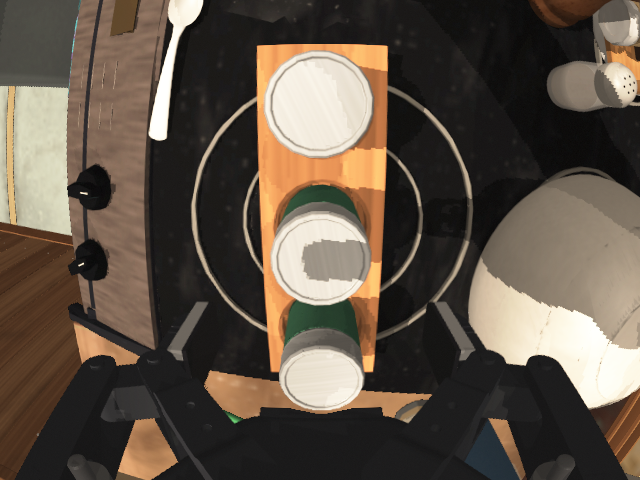

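>>> step_arm:
  targets:
    - [1,[0.0015,-0.0015,0.01],0]
    - [1,[0,0,0.02],0]
    - [1,[0,0,0.02],0]
    - [1,[0,0,0.02],0]
    - [1,[0,0,0.018],0]
    - [1,[0,0,0.01],0]
    - [1,[0,0,0.005],0]
    - [1,[0,0,0],0]
    - [1,[0,0,0],0]
    - [0,[0,0,0],0]
    - [0,[0,0,0],0]
    - [0,[0,0,0],0]
    - [0,[0,0,0],0]
    - [0,[0,0,0],0]
    - [0,[0,0,0],0]
    - [0,[0,0,0],0]

```text
time_s: 30.32
eef_pos: [0.5987, -0.2347, 0.0578]
ee_rot: [3.139, 0.001, 1.718]
force: [-0.1, 0.9, 5.5]
width: 0.0578
```

```bash
python3 - <<'E'
from h import *
st()
E
```

```text
time_s 30.3167
eef_pos [ 0.5987 -0.2347  0.0578]
ee_rot [3.1391e+00 8.0000e-04 1.7181e+00]
force [-0.1279  0.9004  5.511 ]
moment [-0.0057  0.106  -0.0551]
width 0.0578
q [-0.1771  0.5169  0.6586  1.684  -0.3548  1.0603  0.7406]
```

>>> step_arm:
  targets:
    - [0,[0,0,-0.004],0]
    - [0,[0,0,-0.008],0]
    - [0,[0,0,-0.012],0]
    - [0,[0,0,-0.016],0]
    - [0,[0,0,-0.018],0]
    - [0,[0,0,-0.018],0]
    - [0,[0,0,-0.018],0]
    - [0,[0,0,-0.018],0]
    - [0,[0,0,-0.018],0]
    - [0,[0,0,-0.018],0]
    - [0,[0,0,-0.018],0]
    - [0,[0,0,-0.018],0]
    - [0,[0,0,-0.016],0]
    - [0,[0,0,-0.012],0]
    - [0,[0,0,-0.008],0]
    - [0,[0,0,-0.004],0]
    - [0,[0,0,0],0]
    - [0,[0,0,0],0]
    - [0,[0,0,0],0]
    - [0,[0,0,0],0]

```text
time_s: 31.98
eef_pos: [0.5972, -0.2342, 0.2792]
ee_rot: [-3.14, -0.001, 1.718]
force: [0.2, 0.2, -4.8]
width: 0.0577
```

>>> step_arm:
  targets:
    - [0,[0,0,0],0]
    - [0,[0,0,0],0]
    - [0,[0,0,0],0]
    - [0,[0,0,0],0]
    - [0,[0,0,0],0]
    - [0,[0,0,0],0]

```text
time_s: 32.48
eef_pos: [0.5976, -0.2345, 0.2803]
ee_rot: [3.142, -0.0, 1.718]
force: [0.5, -1.4, -4.8]
width: 0.058
```

```bash
python3 - <<'E'
from h import *
st(); save('wrist','w19.png');save('scene','s19.png');im=save('top','t19.png')
F=[np.array(manip.state()['force'])]
for i in range(3): grab_frame('top');F.append(manip.state()['force'])
print(np.mean(F,0))
a=cv2.imread('pics/t19.png');cv2.imwrite('pics/t19a.png',cv2.resize(a[150:270,130:260],None,fx=5,fy=5,interpolation=cv2.INTER_CUBIC))
print(manip.state()['joint_velocities'])
E
```

```text
time_s 32.4833
eef_pos [ 0.5976 -0.2345  0.2803]
ee_rot [ 3.1415e+00 -1.0000e-04  1.7177e+00]
force [ 0.465  -1.355  -4.8237]
moment [ 0.0096 -0.0249 -0.026 ]
width 0.058
q [-0.2304  0.3414  0.7354  1.4343 -0.2283  1.4527  0.6499]
[-0.03602397 -0.23694809 -5.84994473]
[-1.79250613e-03 -3.34765875e-05  1.17354922e-04  5.02119062e-05
 -1.27765774e-03 -8.82567788e-04  1.13365424e-03]
```

View pics/w19.png

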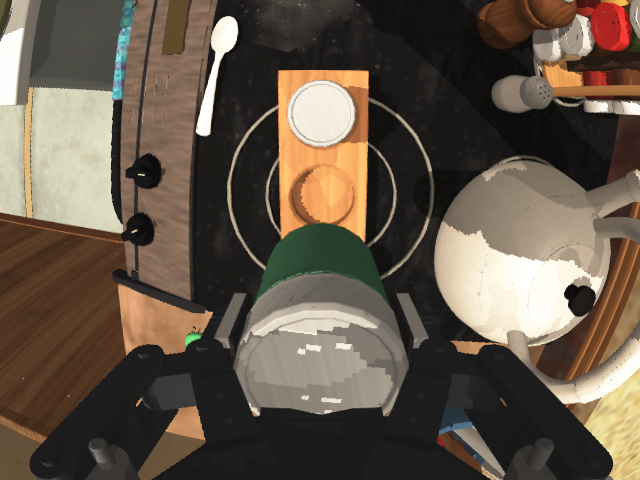

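View pics/s19.png

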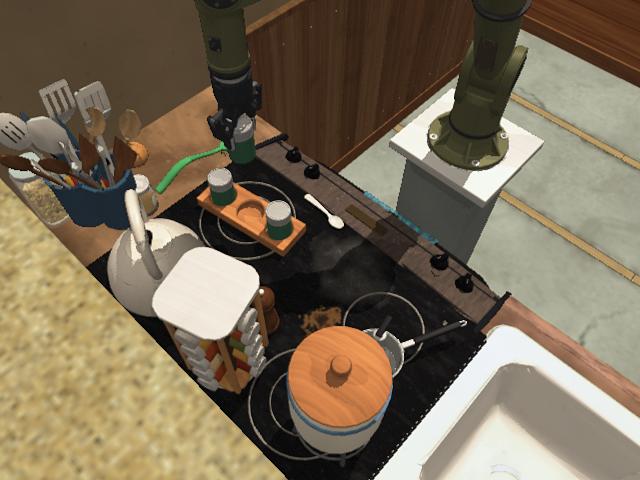

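View pics/t19a.png

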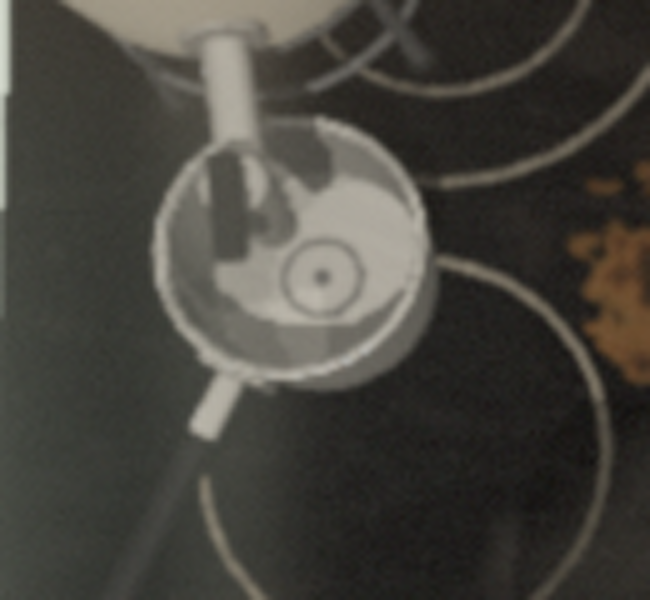

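```bash
python3 - <<'E'
from h import *
print(ticket.sign_off()); st()
E
```

```text
the job is handed in; nothing more can be done
None
the job is handed in; nothing more can be done
```

I did the whole task and handed it in at about 33 s of the 72 s allowed; the hand-in gave no verdict.

- **Pan:** I slid it by its handle, without lifting it, until its ring mark was under the nozzle, then let go. I measure the mark at (0.683, 0.229) and the nozzle tip at about (0.6845, 0.228), so about 2 mm apart. The last picture shows the pan had not moved since.
- **Weighing:** I lifted the tins left, middle, right, and set each one back in its well. They weigh about 0.34, 0.59 and 0.17 kg.
- **Final hold:** The middle tin is the heaviest, and the gripper is holding it upright and still. Its centre is about 0.275 m above the cooktop, and its base is about 13 cm above the other lids.
- **Other things:** The other two tins stand upright in their wells, and the teaspoon looks unmoved.

**Disagreements:** The fixed cameras differed by 3–6 mm on the tins and about 5 mm on the pan mark. I averaged the tin positions with the wrist camera and used its view to check both. The left tin now sits about 2–4 mm from where it started, inside the 8 mm allowed.

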